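# Rebuild, pin and test a fraction collector carousel

### The arm

A 6-joint arm with a two-finger parallel gripper is mounted at the origin on the work surface. World frame = base frame: x ahead of the robot, y to its left, z up, the work surface at z = 0. Lengths are in m, angles in rad, forces in N, time in s.
With the tool pointing down it reaches from about 0.3 to 0.875 m from the base axis. Payload 6.4 kg.
Tool frame: the origin (TCP) lies at the centre of the arm's flange, where the gripper is bolted on; the fingertips stand 173 mm ahead of it and the grasp point (between the pads) lies 155 mm ahead of it; z points along the fingers, x is the direction in which the jaws open and shut, and the axes are right-handed (so a half turn about z gives the same grasp; the last joint's range is limited). The gripper opens to 85 mm and grips with 20 to 120 N. Pads are 22 mm wide; open, the fingers measure 114 mm over their backs; the gripper's body (76 mm by 85 mm) begins 54 mm behind the grasp point. The pads swing forward as they close: fully open they stand 13 mm farther back than shut.
Start: joints at [0.899, 0.181, 1.607, -0, 1.354, -0.206], TCP at [0.258, 0.514, 0.405] pointing down, gripper open.
Joint ranges: [-2.99, 2.99], [-0.89, 2.07], [0.3, 2.58], [-1.14, 4.28], [0, 2.63], [-3.12, 3.12]. Speed limits (rad/s): [2.57, 2.57, 3.01, 3.14, 3.14, 3.14].

### API

Orientations are given as a unit quaternion [w, x, y, z].
In Python, from bench import ctrl gives the robot as it stands. The module is installed in compiled form; this text tells all that it offers.
- The arm moves only by the tool move_arm, never from a script. Its argument "moves" is a list of rows, each an object of numbers: "gripper": the opening in per cent of the stroke, from 0 (shut) to 100 (fully open); "x", "y", "z": the shift along the tool's x, y, z in cm; "roll": the turn about the tool's z in degrees. In form: [{"gripper": .., "x": .., "y": .., "z": .., "roll": ..}, ...]. A call has 1 to 5 rows; each row shifts and turns the commanded pose from where the row before left it, along the tool's axes as they then stand; what a row does not reach is not made up. A row lasts 1/8 s, in which the tool goes at most 62.5 mm and 10.7 degrees, less where a joint would pass 70% of its speed; a pose out of reach is approached as far as the arm can. A call is refused whole if a number of a shift passes 6.25 or a number of a turn 10.7, either way. A call with a gripper value outside its range is refused whole. The fingers move at their own pace and stop on an object; the grip force is fixed at half the most. Time passes only in rows, so rows that do not move let the fingers close. It gives the time, the measured TCP pose, the force and the opening at its end, in the units of the state.
- ctrl.get_obs(): the state, without advancing time (a new reading comes with each control period).
- ctrl.camera(name): name is "scene" or "top"; returns a dict with "img" (384x512x3 uint8, red, green, blue), "fx", "fy", "cx", "cy" (pixels), "world_from_camera" (4x4, takes a point from camera to world coordinates). Camera axes: x right, y up, looking along -z (the intrinsics and any distortion apply to the point x, -y, -z); pixel columns grow to the right and rows downward; lengths in m; the calibration is good to about 2 mm. A picture is of the moment at which its call begins. There is no depth.
- ctrl.hand_in(): hands the job in, once; it reports no verdict.
The state is a dict: "time_s": time; "q": joint angles; "dq": joint speeds; "joint_efforts": joint torques, N m; "eef_pos": TCP position; "eef_rot": TCP orientation; "wrist_force": force on the tool from outside, world axes, zero at the start; "torque": the same for the moment, N m; "opening": opening from 0.0 (shut) to 1.0 (fully open).
Only numpy, scipy, OpenCV 4.12 (cv2) and the standard library are available. Lean on these libraries where they do the work, as an engineer would, in place of code of your own. Each camera call takes 0.05 s, during which the arm holds its last target. There are 200 camera calls.

### The job

The fraction collector's carousel has been washed and has to go back together: swing its drop arm right out of the way, then stack on the turntable the solid floor plate and, above it, every perforated guide plate on the bench, hubs up and rod holes in line, and push both tie rods down through the whole stack until their collars sit on the top plate's sleeves. Then, with the drop arm still clear, turn the pinned carousel clockwise by hand, past the pointer and once right round, and stop with its index mark at the pointer. Last, swing the drop arm back over the carousel to its stop; do not knock over the flask or the small jar that stand nearby.

Things in the scene. Friction and masses are not known exactly. Their poses are not given: they have to be found in the camera images.
- collector: fraction collector, fixed: pale grey housing 66 mm high; origin on the bench under the turntable's axis, x axis away from its front panel; in this frame (mm) it spans x -130..130, y -205..115. A dark pointer lies on its deck at the +x side, 96..127 from the axis. The drop arm pivots on a steel column, 16 thick, at x 0, y -180; arm and hub reach z 223
- carousel (a joint): angle (rad) of the turntable, an aluminium disc of diameter 190, 8 thick, top face 75 mm above the bench; grows clockwise seen from above; 0, and again 6.283 a turn later, with the dark index mark on its rim at the pointer; starts 0.1 to 0.7 short of 0 (negative); no stops; drag 0.05 N m, stays where it is left
- carousel_top (a point): centre of the turntable's flat top face; its x axis points to the index mark, its y axis runs through the two rod holes; turns with the turntable. A centring spigot, diameter 20, 6 high, stands here and enters the bore of the plate laid on it
- hole_a (a point): centre at the top face of one steel-bushed rod hole of the turntable, diameter 12.5, straight through, 55 mm from the axis; nothing beneath it down to the bench
- hole_b (a point): the same, the other rod hole, across the axis
- drop_arm (a joint): angle (rad) of the drop arm: 0 at its stop, its end over the carousel; grows anticlockwise seen from above as it swings clear, to a stop at 1.7, beside the turntable and pointing to the robot's side; starts at 0 to 0.25; drag 0.08 N m, stays where left. Flat aluminium bar 18 wide, 125 long from the pivot, from 205 to 219 mm above the bench; it clears the finished stack (up to 187 mm high)
- swing_knob (a point): top of the upright black knob at the end of the drop arm, diameter 18, 34 tall (from 219 to 253 mm above the bench), 120 mm from the arm's pivot; grip it from above and lead it round
- floor_plate: floor plate, aluminium, loose, 220 g: solid disc of diameter 150, 6 thick; origin at the centre of its underside. On top, to z 26 mm, a central hub to grip it by, diameter 36, and two rod sleeves, diameter 22, bored 12.5 right through, on its y axis at +-55 mm. Hub spigot (20 wide, 6 high) and a bore below (22.5 wide) centre plate on plate. Goes lowest, on the turntable
- guide_1: tube guide plate, white plastic, loose, 140 g: the same disc, hub, spigot, bore and rod sleeves (on its y axis at +-55 mm) as the floor plate, but perforated with rings of tube holes; origin at the centre of the underside. Rests on hub and sleeves of the plate below, so plates stack every 26 mm. May be absent
- guide_2: a second guide plate, the same; the guides may go in either order. May be absent (one or both guides are there)
- rod_a: steel tie rod, loose, 90 g, upright in the rod block: shaft diameter 10 with a rounded tip, 98 mm long up to the collar; collar diameter 22, 4 thick; then a black round grip, diameter 16, from 102 to 132 mm; origin at the tip, z axis towards the grip. Home when its collar sits on the top plate's sleeve. Either rod fits either hole
- rod_b: the second tie rod, the same
- rod_a_collar (a point): centre of the underside of the collar of rod_a, 98 mm from its tip; it rests on a sleeve of the top plate when the rod is home
- rod_b_collar (a point): the same on rod_b
- rod_block: wooden block 50 x 110 x 60 mm, fixed, in which the rods stand 50 mm deep in two holes, diameter 11.5, at y = +28 and -28 mm, tips 10 mm above the bench; origin at the centre of its underside
- flask: bystander: conical glass flask, 72 wide, 98 tall, standing to the right of the collector, origin under its centre
- weigh_jar: bystander: small glass jar, 36 wide, 45 tall, standing among the plates, origin under its centre
Not all that is in view belongs to the job. Leave any blue look-alike of the floor_plate alone. What is shaped like the guide_2 but green is not meant.

How it is judged:
By the outcome, as a careful person would: the job done as asked, in the order asked, and still so for the second after the job is handed in, with the robot touching nothing.
Of guide_1, guide_2 only 1 to 2 are there at a start; the rules pass over those that are not, and their reading is None.
At some moment in a run one of floor_plate, guide_1, guide_2 may be knocked a few centimetres aside while the robot is not near it.
It also fails if it takes over 210 s, if anything falls off the work surface, if the arm or the gripper's body presses on something with over 40 N, if the wrist force passes 120 N, or if a joint passes its speed limit or range.

## Working session

There is one attempt and no reset: what is moved stays moved. The work goes in short steps, Python scripts to look and compute and a tool call to move; the robot and the scene stay as the last step left them, time stands still between calls to the robot, and variables do not carry over. Pictures are saved under pics/ and viewed, about 12 in all and at most 16, crops included, and the job is handed in when it is done.

Besides the shell and the picture viewer there is one more tool, called after "Request:" by a JSON object that holds its "op" and its "data", one argument or row to a line. move_arm: Moves the arm, as the interface text tells. Its arguments: {"type":"object","properties":{"moves":{"type":"array","items":{"type":"object","properties":{"gripper":{"type":"number"},"x":{"type":"number"},"y":{"type":"number"},"z":{"type":"number"},"roll":{"type":"number"}}}}},"required":["moves"]}

```bash
mkdir -p pics; cat > h.py <<'E'
import numpy as np, cv2
from bench import ctrl
from scipy.spatial.transform import Rotation as R
def cam(n):
    return ctrl.camera(n)
def save(c,f,box=None,s=1.5):
    im=c['img'][:,:,::-1]
    if box: u0,v0,u1,v1=box; im=im[v0:v1,u0:u1]
    cv2.imwrite('pics/'+f,cv2.resize(im,None,fx=s,fy=s,interpolation=cv2.INTER_CUBIC))
def pix(c,u,v,z):
    d=np.array([(u-c['cx'])/c['fx'],-(v-c['cy'])/c['fy'],-1.]);T=c['world_from_camera']
    d=T[:3,:3]@d;o=T[:3,3];return o+d*(z-o[2])/d[2]
def proj(c,p):
    T=np.linalg.inv(c['world_from_camera']);q=T[:3,:3]@np.array(p)+T[:3,3]
    return c['cx']+c['fx']*q[0]/-q[2], c['cy']-c['fy']*q[1]/-q[2]
def st():
    o=ctrl.get_obs();w,x,y,z=o['eef_rot'];M=R.from_quat([x,y,z,w]).as_matrix()
    return o,M
E
python3 - <<'E'
from h import *
for n in('scene','top'):
    c=cam(n);save(c,n+'0.png');print(n,c['fx'],c['fy'],c['cx'],c['cy'],np.round(c['world_from_camera'],3).tolist(),[k for k in c])
o,M=st();print(o['eef_pos'],M.round(3).tolist(),o['time_s'],o['opening'])
E
```

```text
scene 452.7308055755951 452.7308055755951 254.90679509033657 190.15345838775664 [[-0.39, -0.523, 0.758, 1.446], [0.92, -0.243, 0.307, 0.42], [0.024, 0.817, 0.576, 0.958], [0.0, 0.0, 0.0, 1.0]] ['img', 'fx', 'fy', 'cx', 'cy', 'world_from_camera']
top 401.26798339607814 401.26798339607814 250.77482079696168 190.02650593621254 [[-0.01, 0.983, -0.183, 0.226], [-1.0, -0.006, 0.022, 0.031], [0.02, 0.184, 0.983, 1.295], [0.0, 0.0, 0.0, 1.0]] ['img', 'fx', 'fy', 'cx', 'cy', 'world_from_camera']
[0.25808787 0.5135792  0.4038776 ] [[0.449, 0.893, -0.001], [0.893, -0.449, -0.001], [-0.002, -0.0, -1.0]] 0.1 0.9944481111133926
```

View pics/top0.png

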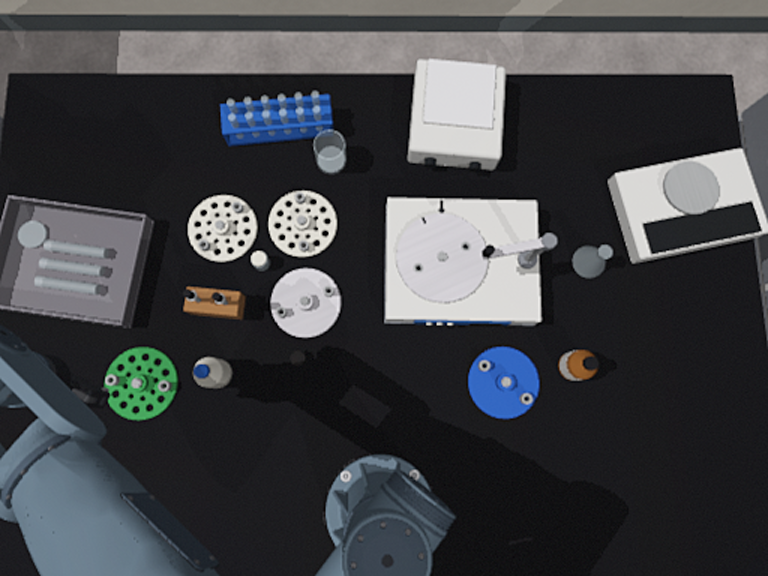

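View pics/scene0.png

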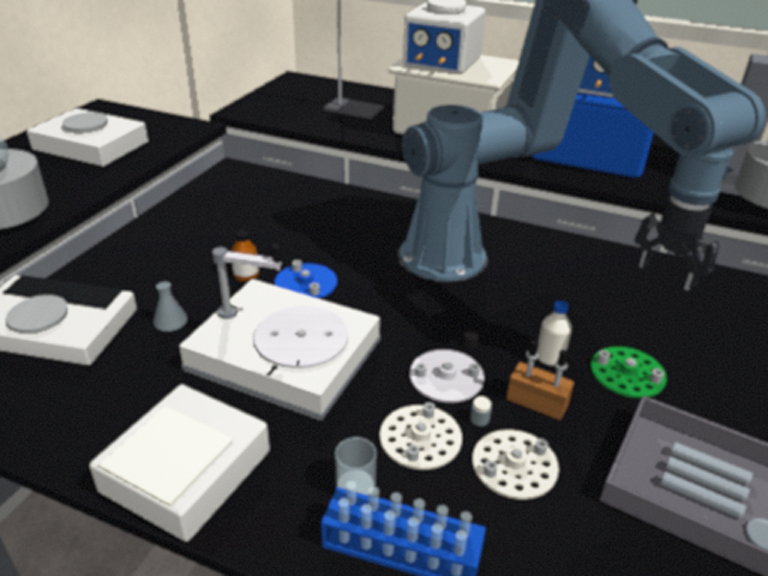

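Candidates in the top view, in 768-wide pixels:
- Floor plate: silver (305,302); the blue plate at (503,382) is the look-alike.
- Guides: white (222,228) and (302,223); the green plate at (141,383) is not meant.
- Rods: in the block at (214,300).
- Bystanders: jar at (260,260), flask at (590,262).

A close crop will check this.

```bash
python3 - <<'E'
from h import *
c=cam('top');save(c,'a.png',(115,120,245,230),6);save(c,'b.png',(250,125,415,225),4.8)
E
```

```text
(no output)
```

View pics/a.png

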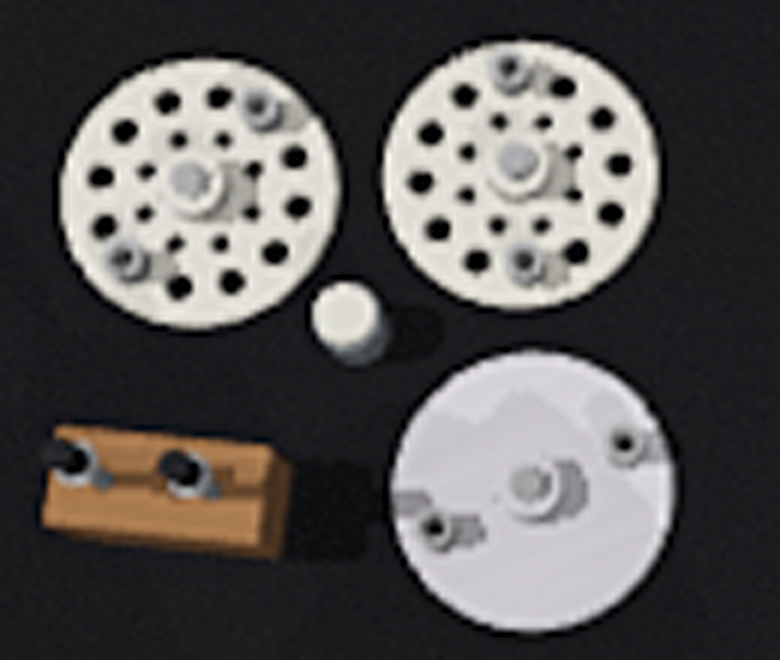

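View pics/b.png

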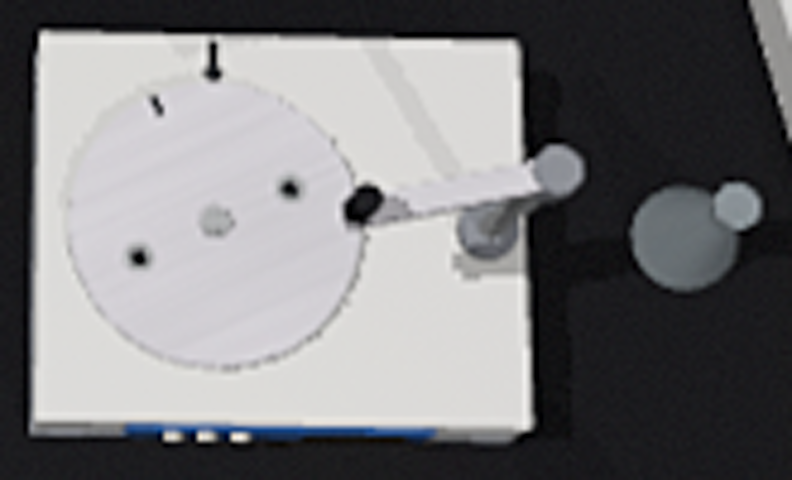

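```bash
python3 - <<'E'
from h import *
c=cam('top');s=cam('scene')
A=lambda u,v,z:pix(c,115+(u+.5)/6-.5,120+(v+.5)/6-.5,z)
B=lambda u,v,z:pix(c,250+(u+.5)/4.8-.5,125+(v+.5)/4.8-.5,z)
P={'G1':(A,192,182,.032),'G1s':(A,260,108,.026),'G1t':(A,127,258,.026),'G2':(A,517,159,.032),'G2s':(A,511,69,.026),'G2t':(A,527,262,.026),
'F':(A,532,485,.032),'Fs':(A,626,443,.026),'Ft':(A,436,527,.026),'jar':(A,347,313,.045),'ra':(A,75,462,.11),'rb':(A,190,472,.11),'ragt':(A,60,453,.142),'rbgt':(A,172,465,.142),
'blk0':(A,55,425,.06),'blk1':(A,275,447,.06),'blk2':(A,45,524,.06),'blk3':(A,265,555,.06),
'ha':(B,290,188,.075),'hb':(B,139,257,.075),'sp':(B,216,221,.081),'mark':(B,156,104,.075),'ptr':(B,213,42,.066),'ptr1':(B,213,75,.066),'knob':(B,370,193,.253),'hub':(B,560,168,.223),'cl':(B,40,30,.066),'cr':(B,520,38,.066),'cbl':(B,32,425,.066),'cbr':(B,530,428,.066),'flask':(B,685,238,0.03)}
for k,(f,*a) in P.items():
    p=f(*a);print(k,p.round(4)[:2],'scene1.5px',(np.array(proj(s,p))*1.5).round(0))
o,M=st();print(o['eef_pos'],o['time_s'])
save(s,'s1.png',(130,150,390,340),3)
E
```

```text
G1 [0.5959 0.3397] scene1.5px [516. 451.]
G1s [0.6395 0.3058] scene1.5px [490. 465.]
G1t [0.5553 0.3745] scene1.5px [540. 443.]
G2 [0.6081 0.1645] scene1.5px [421. 425.]
G2s [0.6614 0.1691] scene1.5px [412. 449.]
G2t [0.552 0.159] scene1.5px [428. 407.]
F [0.4287 0.1543] scene1.5px [446. 364.]
Fs [0.452 0.105] scene1.5px [420. 367.]
Ft [0.4075 0.2054] scene1.5px [473. 367.]
jar [0.5197 0.2521] scene1.5px [481. 403.]
ra [0.4293 0.373 ] scene1.5px [560. 365.]
rb [0.4239 0.3161] scene1.5px [531. 355.]
ragt [0.4282 0.3712] scene1.5px [563. 352.]
rbgt [0.422  0.3172] scene1.5px [534. 342.]
blk0 [0.4574 0.3987] scene1.5px [567. 399.]
blk1 [0.4451 0.2848] scene1.5px [509. 377.]
blk2 [0.4056 0.4013] scene1.5px [573. 381.]
blk3 [0.3887 0.2881] scene1.5px [517. 360.]
ha [ 0.536  -0.1832] scene1.5px [274. 334.]
hb [ 0.4904 -0.0832] scene1.5px [328. 334.]
sp [ 0.5127 -0.1332] scene1.5px [301. 332.]
mark [ 0.5935 -0.0967] scene1.5px [298. 363.]
ptr [ 0.6391 -0.1369] scene1.5px [268. 376.]
ptr1 [ 0.6161 -0.1362] scene1.5px [274. 368.]
knob [ 0.4877 -0.1968] scene1.5px [274. 247.]
hub [ 0.5095 -0.3142] scene1.5px [219. 252.]
cl [ 0.6478 -0.0213] scene1.5px [320. 396.]
cr [ 0.6412 -0.3435] scene1.5px [177. 347.]
cbl [ 0.3824 -0.0126] scene1.5px [381. 317.]
cbr [ 0.378  -0.3343] scene1.5px [252. 280.]
flask [ 0.5112 -0.4586] scene1.5px [173. 311.]
[0.25817181 0.51368202 0.40427767] 0.25
```

View pics/s1.png

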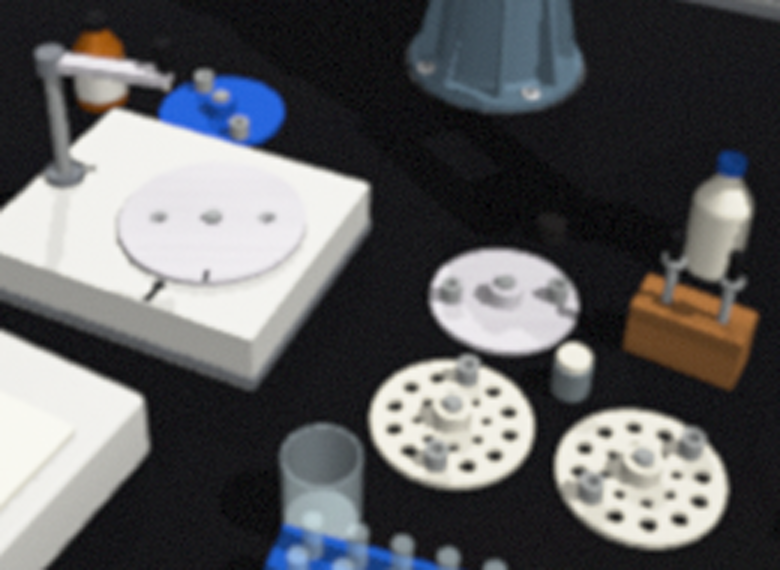

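The picks check out: silver floor plate, both white guides, rods in the block. The index mark sits about 26° anticlockwise of the pointer. I'll write a move calculator and go to the knob.

```bash
cat >> h.py <<'E'
import json
def plan(wps,cur=None,per=5.8,deg=10.2):
    """wps: (x,y,z,yaw_deg of tool x[,gripper][,minrows]); prints rows in tool axes, tool pointing down"""
    o,M=st();p=np.array(o['eef_pos']);yaw=np.degrees(np.arctan2(M[1,0],M[0,0]))
    if cur is not None: p=np.array(cur[:3],float);yaw=cur[3]
    rows=[]
    for w in wps:
        t=np.array(w[:3]);g=w[4] if len(w)>4 else None;mn=w[5] if len(w)>5 else 1
        dy=(w[3]-yaw+180)%360-180
        n=max(mn,int(np.ceil(np.linalg.norm(t-p)*100/per)),int(np.ceil(abs(dy)/deg)))
        for i in range(n):
            k=n-i;st_=(t-p)/k;dr=round(-((w[3]-yaw+180)%360-180)/k,1)
            a=np.radians(yaw);ex=np.array([np.cos(a),np.sin(a),0]);ey=np.array([np.sin(a),-np.cos(a),0])
            X,Y,Z=[round(100*v,2) for v in(st_@ex,st_@ey,-st_[2])]
            p=p+(X*ex+Y*ey-Z*np.array([0,0,1]))/100;yaw-=dr
            r={k2:v for k2,v in(('x',X),('y',Y),('z',Z),('roll',dr)) if v}
            if g is not None:r['gripper']=g
            rows.append(r)
    print('pose',np.round(o['eef_pos'],4),'t',o['time_s'],'open',round(o['opening'],3),'F',np.round(o['wrist_force'],1))
    for i in range(0,len(rows),5):print(json.dumps(rows[i:i+5]))
E
python3 - <<'E'
from h import *
plan([(.27,.50,.455,63),(.488,-.197,.455,10),(.488,-.197,.398,10)])
E
```

```text
pose [0.2582 0.5137 0.4043] t 0.25 open 1.001 F [0.2 0.1 0.2]
[{"x": -0.69, "y": 1.67, "z": -5.07, "roll": 0.3}, {"x": -4.02, "y": 3.93, "roll": 4.1}, {"x": -3.73, "y": 4.2, "roll": 4.1}, {"x": -3.42, "y": 4.46, "roll": 4.1}, {"x": -3.09, "y": 4.69, "roll": 4.1}]
[{"x": -2.74, "y": 4.9, "roll": 4.1}, {"x": -2.39, "y": 5.09, "roll": 4.1}, {"x": -2.02, "y": 5.24, "roll": 4.1}, {"x": -1.63, "y": 5.37, "roll": 4.1}, {"x": -1.25, "y": 5.48, "roll": 4.0}]
[{"x": -0.86, "y": 5.55, "roll": 4.1}, {"x": -0.46, "y": 5.6, "roll": 4.0}, {"x": -0.07, "y": 5.62, "roll": 4.1}, {"x": 0.33, "y": 5.6, "roll": 4.0}, {"y": 0.01, "z": 5.7}]
```

Request:
{"op": "move_arm", "data": {
  "moves": [
    {"x": -0.69,"y": 1.67,"z": -5.07,"roll": 0.3},
    {"x": -4.02,"y": 3.93,"roll": 4.1},
    {"x": -3.73,"y": 4.2,"roll": 4.1},
    {"x": -3.42,"y": 4.46,"roll": 4.1},
    {"x": -3.09,"y": 4.69,"roll": 4.1}
  ]
}}

```text
validation failed for argument at $.mo...
```

Request:
{"op": "move_arm", "data": {
  "moves": [
    {"x": -2.74,"y": 4.9,"roll": 4.1},
    {"x": -2.39,"y": 5.09,"roll": 4.1},
    {"x": -2.02,"y": 5.24,"roll": 4.1},
    {"x": -1.63,"y": 5.37,"roll": 4.1},
    {"x": -1.25,"y": 5.48,"roll": 4.0}
  ]
}}

```text
validation failed for argument at $.mo...
```

Request:
{"op": "move_arm", "data": {
  "moves": [
    {"x": -0.86,"y": 5.55,"roll": 4.1},
    {"x": -0.46,"y": 5.6,"roll": 4.0},
    {"x": -0.07,"y": 5.62,"roll": 4.1},
    {"x": 0.33,"y": 5.6,"roll": 4.0},
    {"gripper": 100}
  ]
}}

```text
validation failed for argument at $.mo...
```

```bash
python3 - <<'E'
from h import *
o,M=st();print(M[:,0].round(3),M[:,2].round(3))
plan([(.488,-.197,.455,10,100),(.488,-.197,.399,10,100,2),(.488,-.197,.399,10,24,4)])
E
```

```text
[ 0.449  0.893 -0.001] [-0.    -0.001 -1.   ]
pose [0.2582 0.5137 0.4043] t 0.25 open 1.001 F [0.2 0.1 0.2]
[{"x": -4.09, "y": 4.03, "z": -0.39, "roll": 4.1, "gripper": 100}, {"x": -3.79, "y": 4.32, "z": -0.39, "roll": 4.1, "gripper": 100}, {"x": -3.47, "y": 4.58, "z": -0.39, "roll": 4.1, "gripper": 100}, {"x": -3.14, "y": 4.81, "z": -0.39, "roll": 4.1, "gripper": 100}, {"x": -2.79, "y": 5.03, "z": -0.39, "roll": 4.1, "gripper": 100}]
[{"x": -2.42, "y": 5.21, "z": -0.39, "roll": 4.1, "gripper": 100}, {"x": -2.04, "y": 5.37, "z": -0.39, "roll": 4.1, "gripper": 100}, {"x": -1.65, "y": 5.5, "z": -0.39, "roll": 4.1, "gripper": 100}, {"x": -1.25, "y": 5.61, "z": -0.39, "roll": 4.1, "gripper": 100}, {"x": -0.85, "y": 5.68, "z": -0.39, "roll": 4.1, "gripper": 100}]
[{"x": -0.44, "y": 5.73, "z": -0.39, "roll": 4.1, "gripper": 100}, {"x": -0.03, "y": 5.75, "z": -0.39, "roll": 4.1, "gripper": 100}, {"x": 0.39, "y": 5.73, "z": -0.39, "roll": 4.1, "gripper": 100}, {"z": 2.8, "gripper": 100}, {"z": 2.8, "gripper": 100}]
[{"gripper": 24}, {"gripper": 24}, {"gripper": 24}, {"gripper": 24}]
```

Request:
{"op": "move_arm", "data": {
  "moves": [
    {"gripper": 100,"x": -0.5,"y": 1.5,"z": -5,"roll": 0}
  ]
}}

```text
time_s: 0.38
eef_pos: [0.2684, 0.502, 0.4505]
eef_rot: [0.001, 0.851, 0.525, -0.005]
wrist_force: [0.6, -0.0, 1.0]
opening: 1.0
```

Request:
{"op": "move_arm", "data": {
  "moves": [
    {"gripper": 100,"x": -4.02,"y": 3.93,"z": 0,"roll": 4.1}
  ]
}}

```text
time_s: 0.5
eef_pos: [0.2871, 0.4502, 0.4589]
eef_rot: [-0.001, 0.869, 0.495, 0.004]
wrist_force: [1.2, -0.7, -0.3]
opening: 1.004
```

```bash
python3 - <<'E'
s=open('h.py').read()
s=s.replace("r={k2:v for k2,v in(('x',X),('y',Y),('z',Z),('roll',dr)) if v}\n            if g is not None:r['gripper']=g","r={'gripper':100 if g is None else g,'x':X+0,'y':Y+0,'z':Z+0,'roll':dr+0}")
open('h.py','w').write(s)
E
python3 - <<'E'
from h import *
o,M=st();print(M[:,0].round(3),M[:,2].round(3))
plan([(.488,-.197,.455,10,100)])
E
```

```text
[0.511 0.86  0.008] [ 0.006  0.006 -1.   ]
pose [0.2871 0.4502 0.4589] t 0.5 open 1.004 F [ 1.2 -0.7 -0.3]
[{"gripper": 100, "x": -3.78, "y": 4.19, "z": 0.03, "roll": 4.1}, {"gripper": 100, "x": -3.47, "y": 4.45, "z": 0.03, "roll": 4.1}, {"gripper": 100, "x": -3.15, "y": 4.69, "z": 0.03, "roll": 4.1}, {"gripper": 100, "x": -2.8, "y": 4.9, "z": 0.03, "roll": 4.1}, {"gripper": 100, "x": -2.44, "y": 5.09, "z": 0.03, "roll": 4.1}]
[{"gripper": 100, "x": -2.07, "y": 5.25, "z": 0.03, "roll": 4.1}, {"gripper": 100, "x": -1.69, "y": 5.39, "z": 0.03, "roll": 4.1}, {"gripper": 100, "x": -1.31, "y": 5.5, "z": 0.04, "roll": 4.1}, {"gripper": 100, "x": -0.91, "y": 5.58, "z": 0.03, "roll": 4.1}, {"gripper": 100, "x": -0.51, "y": 5.62, "z": 0.04, "roll": 4.1}]
[{"gripper": 100, "x": -0.1, "y": 5.65, "z": 0.03, "roll": 4.1}, {"gripper": 100, "x": 0.3, "y": 5.64, "z": 0.04, "roll": 4.2}]
```

Request:
{"op": "move_arm", "data": {
  "moves": [
    {"gripper": 100,"x": -3.8,"y": 4.2,"z": 0,"roll": 4.1},
    {"gripper": 100,"x": -3.5,"y": 4.4,"z": 0,"roll": 4.1},
    {"gripper": 100,"x": -3.1,"y": 4.7,"z": 0,"roll": 4.1},
    {"gripper": 100,"x": -2.8,"y": 4.9,"z": 0,"roll": 4.1},
    {"gripper": 100,"x": -2.4,"y": 5.1,"z": 0,"roll": 4.1}
  ]
}}

```text
time_s: 1.12
eef_pos: [0.3699, 0.178, 0.4549]
eef_rot: [0.0, 0.944, 0.331, 0.0]
wrist_force: [1.2, -0.2, -0.1]
opening: 1.0
```

Request:
{"op": "move_arm", "data": {
  "moves": [
    {"gripper": 100,"x": -2.1,"y": 5.2,"z": 0,"roll": 4.1},
    {"gripper": 100,"x": -1.7,"y": 5.4,"z": 0,"roll": 4.1},
    {"gripper": 100,"x": -1.3,"y": 5.5,"z": 0,"roll": 4.1},
    {"gripper": 100,"x": -0.9,"y": 5.6,"z": 0,"roll": 4.1},
    {"gripper": 100,"x": -0.5,"y": 5.6,"z": 0,"roll": 4.1}
  ]
}}

```text
time_s: 1.75
eef_pos: [0.453, -0.0919, 0.4549]
eef_rot: [0.0, 0.988, 0.157, 0.0]
wrist_force: [0.7, -0.2, -0.3]
opening: 0.997
```

Request:
{"op": "move_arm", "data": {
  "moves": [
    {"gripper": 100,"x": -0.1,"y": 5.7,"z": 0,"roll": 4.1},
    {"gripper": 100,"x": 0.3,"y": 5.6,"z": 0,"roll": 4.2},
    {"gripper": 100,"x": 0,"y": 0,"z": 0,"roll": 0}
  ]
}}

```text
time_s: 2.12
eef_pos: [0.4866, -0.2014, 0.4539]
eef_rot: [-0.0, 0.996, 0.084, -0.0]
wrist_force: [-0.1, 0.1, -0.3]
opening: 0.997
```

```bash
python3 - <<'E'
from h import *
o,M=st();print(M[:,0].round(3),M[:,2].round(3))
plan([(.488,-.197,.455,10,100),(.488,-.197,.399,10,100,2),(.488,-.197,.399,10,24,4)])
E
```

```text
[ 0.986  0.167 -0.001] [-0.001 -0.    -1.   ]
pose [ 0.4866 -0.2014  0.4539] t 2.125 open 0.997 F [-0.1  0.1 -0.3]
[{"gripper": 100, "x": 0.21, "y": -0.41, "z": -0.11, "roll": -0.4}, {"gripper": 100, "x": 0.0, "y": 0.0, "z": 2.8, "roll": 0.0}, {"gripper": 100, "x": 0.0, "y": 0.0, "z": 2.8, "roll": 0.0}, {"gripper": 24, "x": 0.0, "y": 0.0, "z": 0.0, "roll": 0.0}, {"gripper": 24, "x": 0.0, "y": 0.0, "z": 0.0, "roll": 0.0}]
[{"gripper": 24, "x": 0.0, "y": 0.0, "z": 0.0, "roll": 0.0}, {"gripper": 24, "x": 0.0, "y": 0.0, "z": 0.0, "roll": 0.0}]
```

Request:
{"op": "move_arm", "data": {
  "moves": [
    {"gripper": 100,"x": 0.2,"y": -0.4,"z": -0.1,"roll": -0.4},
    {"gripper": 100,"x": 0,"y": 0,"z": 2.8,"roll": 0},
    {"gripper": 100,"x": 0,"y": 0,"z": 2.8,"roll": 0},
    {"gripper": 10,"x": 0,"y": 0,"z": 0,"roll": 0},
    {"gripper": 10,"x": 0,"y": 0,"z": 0,"roll": 0}
  ]
}}

```text
time_s: 2.75
eef_pos: [0.4879, -0.1928, 0.4011]
eef_rot: [0.0, 0.996, 0.091, 0.001]
wrist_force: [0.1, 0.2, 0.0]
opening: 0.601
```

Request:
{"op": "move_arm", "data": {
  "moves": [
    {"gripper": 10,"x": 0,"y": 0,"z": 0,"roll": 0},
    {"gripper": 10,"x": 0,"y": 0,"z": 0,"roll": 0},
    {"gripper": 10,"x": 0,"y": 0,"z": 0,"roll": 0}
  ]
}}

```text
time_s: 3.12
eef_pos: [0.4879, -0.1938, 0.4011]
eef_rot: [0.0, 0.996, 0.09, 0.001]
wrist_force: [-0.4, 1.7, 5.5]
opening: 0.187
```

```bash
python3 - <<'E'
from h import *
c=cam('top');save(c,'k.png',(280,125,400,215),5)
r=.12
pv=np.array([.508,-.313])
w=[]
for a in (116,132,148,164,180,188):
    t=np.radians(a);w.append((pv[0]+r*np.cos(t),pv[1]+r*np.sin(t),.399,a-90,24))
plan(w,per=3)
E
```

```text
pose [ 0.4879 -0.1938  0.4011] t 3.175 open 0.195 F [-0.1  2.   5.6]
[{"gripper": 24, "x": -1.7, "y": 0.27, "z": 0.11, "roll": -7.8}, {"gripper": 24, "x": -1.72, "y": 0.03, "z": 0.1, "roll": -7.9}, {"gripper": 24, "x": -1.66, "y": 0.23, "z": 0.0, "roll": -8.0}, {"gripper": 24, "x": -1.67, "y": 0.0, "z": 0.0, "roll": -8.0}, {"gripper": 24, "x": -1.65, "y": 0.23, "z": 0.0, "roll": -8.0}]
[{"gripper": 24, "x": -1.67, "y": 0.01, "z": 0.0, "roll": -8.0}, {"gripper": 24, "x": -1.65, "y": 0.23, "z": 0.0, "roll": -8.0}, {"gripper": 24, "x": -1.68, "y": 0.0, "z": 0.0, "roll": -8.0}, {"gripper": 24, "x": -1.65, "y": 0.23, "z": 0.0, "roll": -8.0}, {"gripper": 24, "x": -1.67, "y": 0.0, "z": 0.0, "roll": -8.0}]
[{"gripper": 24, "x": -1.67, "y": 0.11, "z": 0.0, "roll": -8.0}]
```

View pics/k.png

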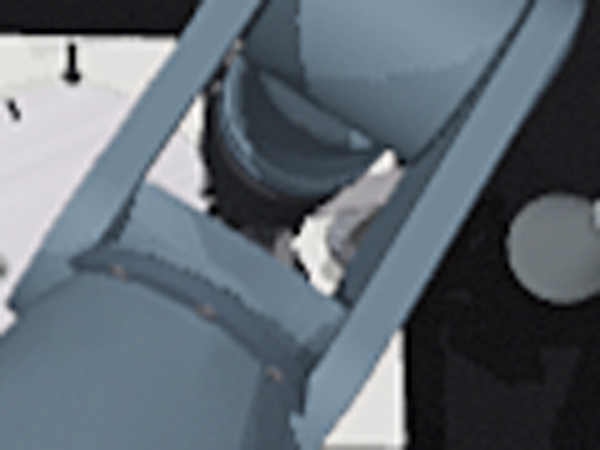

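The top view is blocked by the arm, but the opening stopped at 0.19 (about 17 mm), which matches the 18 mm knob. Swinging now.

Request:
{"op": "move_arm", "data": {
  "moves": [
    {"gripper": 24,"x": -1.7,"y": 0.2,"z": 0.1,"roll": -7.8},
    {"gripper": 24,"x": -1.7,"y": 0.1,"z": 0,"roll": -7.9},
    {"gripper": 24,"x": -1.7,"y": 0.1,"z": 0,"roll": -8},
    {"gripper": 24,"x": -1.7,"y": 0.1,"z": 0,"roll": -8},
    {"gripper": 24,"x": -1.7,"y": 0.1,"z": 0,"roll": -8}
  ]
}}

```text
time_s: 3.8
eef_pos: [0.4147, -0.236, 0.399]
eef_rot: [0.0, 0.905, 0.425, 0.0]
wrist_force: [1.0, 0.4, -0.5]
opening: 0.24
```

Request:
{"op": "move_arm", "data": {
  "moves": [
    {"gripper": 24,"x": -1.7,"y": 0.1,"z": 0,"roll": -8},
    {"gripper": 24,"x": -1.7,"y": 0.1,"z": 0,"roll": -8},
    {"gripper": 24,"x": -1.7,"y": 0.1,"z": 0,"roll": -8},
    {"gripper": 24,"x": -1.7,"y": 0.1,"z": 0,"roll": -8},
    {"gripper": 24,"x": -1.7,"y": 0.1,"z": 0,"roll": -8}
  ]
}}

```text
time_s: 4.42
eef_pos: [0.3855, -0.3145, 0.3989]
eef_rot: [0.0, 0.706, 0.709, 0.0]
wrist_force: [0.6, 0.2, 0.1]
opening: 0.238
```

```bash
python3 - <<'E'
from h import *
pv=np.array([.508,-.313]);o,M=st();d=np.array(o['eef_pos'][:2])-pv;print(np.hypot(*d),np.degrees(np.arctan2(d[1],d[0])),M[:,0].round(3))
t=np.radians(189);plan([(pv[0]+.12*np.cos(t),pv[1]+.12*np.sin(t),.399,97,24,2)])
E
```

```text
0.12252876845531388 -179.3208617349762 [-0.004  1.     0.   ]
pose [ 0.3855 -0.3145  0.3989] t 4.425 open 0.238 F [0.6 0.2 0.1]
[{"gripper": 24, "x": -0.87, "y": 0.2, "z": -0.01, "roll": -3.4}, {"gripper": 24, "x": -0.87, "y": 0.14, "z": 0.0, "roll": -3.3}]
```

Request:
{"op": "move_arm", "data": {
  "moves": [
    {"gripper": 24,"x": -0.8,"y": 0.2,"z": 0,"roll": -3},
    {"gripper": 24,"x": -0.5,"y": 0.1,"z": 0,"roll": -3},
    {"gripper": 24,"x": -0.3,"y": 0.1,"z": 0,"roll": 0}
  ]
}}

```text
time_s: 4.8
eef_pos: [0.3895, -0.3285, 0.3984]
eef_rot: [-0.004, 0.669, 0.743, 0.001]
wrist_force: [-10.1, 16.2, 12.3]
opening: 0.243
```

Request:
{"op": "move_arm", "data": {
  "moves": [
    {"gripper": 24,"x": 0.1,"y": 0,"z": 0,"roll": 0},
    {"gripper": 60,"x": 0,"y": 0,"z": 0,"roll": 0},
    {"gripper": 60,"x": 0,"y": 0,"z": 0,"roll": 0},
    {"gripper": 60,"x": 0,"y": 0,"z": -3,"roll": 0},
    {"gripper": 60,"x": 0,"y": 0,"z": -4,"roll": 0}
  ]
}}

```text
time_s: 5.42
eef_pos: [0.39, -0.3288, 0.4686]
eef_rot: [-0.001, 0.669, 0.743, 0.0]
wrist_force: [0.7, -0.0, 1.0]
opening: 0.599
```

```bash
python3 - <<'E'
from h import *
plan([(.43,.0,.44,60,100),(.4287,.1545,.36,24,100),(.4287,.1545,.22,24,100)])
E
```

```text
pose [ 0.39   -0.3288  0.4686] t 5.425 open 0.599 F [ 0.7 -0.   1. ]
[{"gripper": 100, "x": 5.38, "y": 1.24, "z": 0.48, "roll": 6.0}, {"gripper": 100, "x": 5.48, "y": 0.67, "z": 0.48, "roll": 6.0}, {"gripper": 100, "x": 5.52, "y": 0.09, "z": 0.47, "roll": 6.0}, {"gripper": 100, "x": 5.5, "y": -0.49, "z": 0.48, "roll": 6.0}, {"gripper": 100, "x": 5.41, "y": -1.06, "z": 0.47, "roll": 6.0}]
[{"gripper": 100, "x": 5.28, "y": -1.62, "z": 0.48, "roll": 6.0}, {"gripper": 100, "x": 3.33, "y": -1.96, "z": 2.0, "roll": 9.0}, {"gripper": 100, "x": 2.98, "y": -2.46, "z": 2.0, "roll": 9.0}, {"gripper": 100, "x": 2.56, "y": -2.89, "z": 2.0, "roll": 9.0}, {"gripper": 100, "x": 2.07, "y": -3.26, "z": 2.0, "roll": 9.0}]
[{"gripper": 100, "x": 0.0, "y": 0.0, "z": 4.67, "roll": 0.0}, {"gripper": 100, "x": 0.0, "y": 0.0, "z": 4.66, "roll": 0.0}, {"gripper": 100, "x": 0.0, "y": 0.0, "z": 4.67, "roll": 0.0}]
```

```bash
cat >> h.py <<'E'
from scipy.optimize import least_squares
def fit(c,x,y,z0=0.,rad=.075,th=.006,thr=70):
    g=cv2.cvtColor(c['img'],cv2.COLOR_RGB2GRAY)
    t=np.linspace(0,2*np.pi,72,endpoint=False)
    def model(x,y,k=1.):
        pts=[proj(c,(x+k*rad*np.cos(a),y+k*rad*np.sin(a),z)) for z in(z0,z0+th) for a in t]
        return cv2.convexHull(np.float32(pts))
    roi=np.zeros_like(g);cv2.fillConvexPoly(roi,model(x,y,1.22).astype(np.int32),255)
    G=cv2.resize(g,None,fx=4,fy=4,interpolation=cv2.INTER_CUBIC);Rr=cv2.resize(roi,(G.shape[1],G.shape[0]),interpolation=cv2.INTER_NEAREST)
    m=((G>thr)&(Rr>0)).astype(np.uint8)
    cs,_=cv2.findContours(m,cv2.RETR_EXTERNAL,cv2.CHAIN_APPROX_NONE)
    k=max(cs,key=cv2.contourArea);h=(cv2.convexHull(k).astype(np.float32)+.5)/4-.5
    f=lambda p:[cv2.pointPolygonTest(h,(float(a[0][0]),float(a[0][1])),True) for a in model(p[0],p[1])]
    r=least_squares(f,[x,y],loss='soft_l1',f_scale=.3,diff_step=1e-3)
    return r.x,np.std(r.fun)
E
python3 - <<'E'
from h import *
C={n:cam(n) for n in('top','scene')}
for k,x,y in(('F',.429,.155),('G1',.596,.34),('G2',.607,.164)):
    for n in C:print(k,n,*fit(C[n],x,y))
E
```

```text
F top [0.43031466 0.15669634] 0.11257337932843962
F scene [0.42830791 0.15622092] 0.9840711680277469
G1 top [0.59866049 0.34244753] 0.15621276967198056
G1 scene [0.59727111 0.3423302 ] 0.5991047840842808
G2 top [0.60821675 0.16573443] 0.10687398524738141
G2 scene [0.60695797 0.16544367] 0.789537618658636
```

```bash
python3 - <<'E'
from h import *
plan([(.43,.0,.44,60,100),(.4295,.1562,.34,24,100),(.4295,.1562,.20,24,100)])
E
```

```text
pose [ 0.3908 -0.3297  0.4738] t 5.525 open 0.601 F [-0.3 -1.1  0.3]
[{"gripper": 100, "x": 5.4, "y": 1.22, "z": 0.56, "roll": 6.0}, {"gripper": 100, "x": 5.49, "y": 0.66, "z": 0.56, "roll": 6.0}, {"gripper": 100, "x": 5.53, "y": 0.08, "z": 0.57, "roll": 6.0}, {"gripper": 100, "x": 5.51, "y": -0.5, "z": 0.56, "roll": 6.0}, {"gripper": 100, "x": 5.43, "y": -1.08, "z": 0.57, "roll": 6.0}]
[{"gripper": 100, "x": 5.29, "y": -1.64, "z": 0.56, "roll": 6.0}, {"gripper": 100, "x": 3.38, "y": -1.96, "z": 2.5, "roll": 9.0}, {"gripper": 100, "x": 3.02, "y": -2.47, "z": 2.5, "roll": 9.0}, {"gripper": 100, "x": 2.6, "y": -2.91, "z": 2.5, "roll": 9.0}, {"gripper": 100, "x": 2.12, "y": -3.28, "z": 2.5, "roll": 9.0}]
[{"gripper": 100, "x": 0.0, "y": 0.0, "z": 4.67, "roll": 0.0}, {"gripper": 100, "x": 0.0, "y": 0.0, "z": 4.67, "roll": 0.0}, {"gripper": 100, "x": 0.0, "y": 0.0, "z": 4.66, "roll": 0.0}]
```

Request:
{"op": "move_arm", "data": {
  "moves": [
    {"gripper": 100,"x": 5.4,"y": 1.2,"z": 0.5,"roll": 6},
    {"gripper": 100,"x": 5.5,"y": 0.7,"z": 0.5,"roll": 6},
    {"gripper": 100,"x": 5.5,"y": 0.1,"z": 0.6,"roll": 6},
    {"gripper": 100,"x": 5.5,"y": -0.5,"z": 0.6,"roll": 6},
    {"gripper": 100,"x": 5.4,"y": -1.1,"z": 0.6,"roll": 6}
  ]
}}

```text
time_s: 6.15
eef_pos: [0.4228, -0.053, 0.4403]
eef_rot: [0.0, 0.84, 0.543, 0.0]
wrist_force: [1.4, -0.5, 0.5]
opening: 1.005
```

Request:
{"op": "move_arm", "data": {
  "moves": [
    {"gripper": 100,"x": 5.3,"y": -1.6,"z": 0.6,"roll": 6},
    {"gripper": 100,"x": 3.4,"y": -2,"z": 2.5,"roll": 9},
    {"gripper": 100,"x": 3,"y": -2.5,"z": 2.5,"roll": 9},
    {"gripper": 100,"x": 2.6,"y": -2.9,"z": 2.5,"roll": 9},
    {"gripper": 100,"x": 2.1,"y": -3.3,"z": 2.5,"roll": 9}
  ]
}}

```text
time_s: 6.78
eef_pos: [0.4283, 0.1581, 0.3337]
eef_rot: [0.0, 0.979, 0.205, 0.0]
wrist_force: [-0.4, -0.8, 0.0]
opening: 1.0
```

Request:
{"op": "move_arm", "data": {
  "moves": [
    {"gripper": 100,"x": 0,"y": 0,"z": 0,"roll": 0},
    {"gripper": 100,"x": 0,"y": 0,"z": 0,"roll": 0}
  ]
}}

```text
time_s: 7.02
eef_pos: [0.4286, 0.1567, 0.3347]
eef_rot: [0.0, 0.978, 0.209, 0.0]
wrist_force: [0.6, -0.3, 0.6]
opening: 1.003
```

```bash
python3 - <<'E'
from h import *
c=cam('scene');save(c,'f1.png',(240,150,400,270),4.5)
plan([(.4295,.1562,.18,24,100)])
E
```

```text
pose [0.4289 0.1563 0.3352] t 7.075 open 1.0 F [ 0.1 -0.4 -1. ]
[{"gripper": 100, "x": 0.02, "y": 0.01, "z": 5.17, "roll": 0.0}, {"gripper": 100, "x": 0.02, "y": 0.01, "z": 5.17, "roll": 0.0}, {"gripper": 100, "x": 0.01, "y": 0.02, "z": 5.18, "roll": 0.1}]
```

View pics/f1.png

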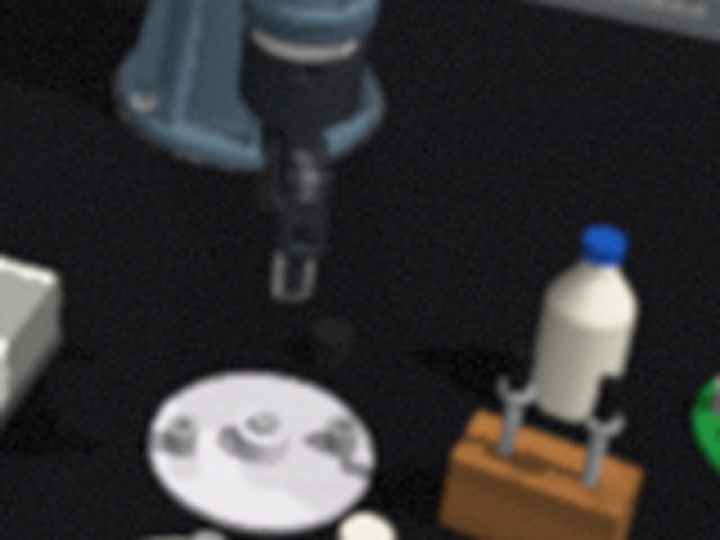

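The gripper is directly above the floor plate, whose hub is at (263,430) in the crop. Lowering and gripping.

Request:
{"op": "move_arm", "data": {
  "moves": [
    {"gripper": 100,"x": 0,"y": 0,"z": 5.2,"roll": 0},
    {"gripper": 100,"x": 0,"y": 0,"z": 5.2,"roll": 0},
    {"gripper": 75,"x": 0,"y": 0,"z": 4.0,"roll": 0},
    {"gripper": 55,"x": 0,"y": 0,"z": 1.0,"roll": 0},
    {"gripper": 55,"x": 0,"y": 0,"z": 0.2,"roll": 0}
  ]
}}

```text
time_s: 7.7
eef_pos: [0.4293, 0.1563, 0.1794]
eef_rot: [0.0, 0.978, 0.208, 0.0]
wrist_force: [0.7, 0.5, 0.3]
opening: 0.55
```

Request:
{"op": "move_arm", "data": {
  "moves": [
    {"gripper": 10,"x": 0,"y": 0,"z": 0,"roll": 0},
    {"gripper": 10,"x": 0,"y": 0,"z": 0,"roll": 0},
    {"gripper": 10,"x": 0,"y": 0,"z": 0,"roll": 0},
    {"gripper": 10,"x": 0,"y": 0,"z": 0,"roll": 0}
  ]
}}

```text
time_s: 8.2
eef_pos: [0.4296, 0.1568, 0.1806]
eef_rot: [0.0, 0.978, 0.208, 0.002]
wrist_force: [-0.8, -2.7, 8.6]
opening: 0.395
```

```bash
python3 - <<'E'
from h import *
from scipy.ndimage import map_coordinates as mc
for n in('top','scene'):
    c=cam(n);g=cv2.cvtColor(c['img'],cv2.COLOR_RGB2GRAY).astype(float)
    t=np.linspace(0,2*np.pi,180,endpoint=False)
    rs=np.arange(.085,.106,.0005)
    P=np.array([[proj(c,(.513+r*np.cos(a),-.132+r*np.sin(a),.075)) for r in rs] for a in t])
    I=mc(g,[P[...,1],P[...,0]],order=1);D=np.gradient(I,axis=1)
    # strongest drop in brightness along each ray
    k=D.argmin(1);v=D.min(1);r=rs[k]
    ok=(v<-1.0)&(abs(r-.095)<.006)
    A=np.c_[np.cos(t),np.sin(t),np.ones_like(t)][ok];b=r[ok]
    for _ in range(8):
        s=np.linalg.lstsq(A,b,rcond=None)[0];e=b-A@s;q=abs(e)<max(.0015,1.5*np.median(abs(e)));A,b=A[q],b[q]
    print(n,'centre',.513+s[0],-.132+s[1],'r',s[2],'n',len(b),'rms',e.std())
    # dark hole centroids
    G=cv2.resize(g,None,fx=6,fy=6,interpolation=cv2.INTER_CUBIC)
    hs=[]
    for h in((.536,-.182),(.490,-.0825)):
        u,w=proj(c,(*h,.075));x0,y0=int(u*6)-22,int(w*6)-22;W=G[y0:y0+44,x0:x0+44]
        wt=np.clip(np.percentile(W,60)-20-W,0,None);yy,xx=np.mgrid[:44,:44]
        u=((x0+(wt*xx).sum()/wt.sum())+.5)/6-.5;w=((y0+(wt*yy).sum()/wt.sum())+.5)/6-.5
        hs.append(pix(c,u,w,.075)[:2])
    print('holes',np.round(hs,4).tolist(),'mid',np.mean(hs,0).round(4),'ang',np.degrees(np.arctan2(*(hs[1]-hs[0])[::-1])),np.hypot(*(hs[1]-hs[0])))
E
```

```text
top centre 0.5134954976088215 -0.13381830186467436 r 0.09389509948534525 n 84 rms 0.000672198401857863
holes [[0.5355, -0.1829], [0.4902, -0.0829]] mid [ 0.5128 -0.1329] ang 114.36813940382608 0.10976294346215747
scene centre 0.5125918062300993 -0.13421796885343848 r 0.09372621223681758 n 83 rms 0.0006837129010822202
holes [[0.5328, -0.1849], [0.4813, -0.0844]] mid [ 0.5071 -0.1347] ang 117.11855072509539 0.11292514697587352
```

```bash
python3 - <<'E'
from h import *
plan([(.4295,.156,.30,24,10),(.513,-.1335,.30,24.4,10),(.513,-.1335,.27,24.4,10)],per=5)
E
```

```text
pose [0.4297 0.1568 0.1806] t 8.3 open 0.394 F [ 0.1 -2.4  7.7]
[{"gripper": 10, "x": -0.02, "y": 0.02, "z": -3.98, "roll": 0.0}, {"gripper": 10, "x": -0.01, "y": 0.02, "z": -3.98, "roll": 0.0}, {"gripper": 10, "x": -0.02, "y": 0.03, "z": -3.98, "roll": 0.0}, {"gripper": 10, "x": -0.59, "y": 4.26, "z": 0.0, "roll": -0.1}, {"gripper": 10, "x": -0.6, "y": 4.26, "z": 0.0, "roll": 0.0}]
[{"gripper": 10, "x": -0.6, "y": 4.26, "z": 0.0, "roll": -0.1}, {"gripper": 10, "x": -0.61, "y": 4.26, "z": 0.0, "roll": 0.0}, {"gripper": 10, "x": -0.61, "y": 4.26, "z": 0.0, "roll": -0.1}, {"gripper": 10, "x": -0.62, "y": 4.26, "z": 0.0, "roll": 0.0}, {"gripper": 10, "x": -0.62, "y": 4.27, "z": 0.0, "roll": -0.1}]
[{"gripper": 10, "x": 0.0, "y": 0.0, "z": 3.0, "roll": 0.0}]
```

Request:
{"op": "move_arm", "data": {
  "moves": [
    {"gripper": 10,"x": 0,"y": 0,"z": -3,"roll": 0},
    {"gripper": 10,"x": 0,"y": 0,"z": -4.5,"roll": 0},
    {"gripper": 10,"x": 0,"y": 0.1,"z": -4.5,"roll": 0},
    {"gripper": 10,"x": -0.6,"y": 4.3,"z": 0,"roll": -0.1},
    {"gripper": 10,"x": -0.6,"y": 4.3,"z": 0,"roll": 0}
  ]
}}

```text
time_s: 8.93
eef_pos: [0.4532, 0.0721, 0.3003]
eef_rot: [0.0, 0.978, 0.21, 0.002]
wrist_force: [0.8, 0.2, -2.0]
opening: 0.394
```

Request:
{"op": "move_arm", "data": {
  "moves": [
    {"gripper": 10,"x": -0.6,"y": 4.3,"z": 0,"roll": -0.1},
    {"gripper": 10,"x": -0.6,"y": 4.3,"z": 0,"roll": 0},
    {"gripper": 10,"x": -0.6,"y": 4.3,"z": 0,"roll": -0.1},
    {"gripper": 10,"x": -0.6,"y": 4.2,"z": 0,"roll": 0},
    {"gripper": 10,"x": -0.6,"y": 4,"z": 0,"roll": -0.1}
  ]
}}

```text
time_s: 9.55
eef_pos: [0.5124, -0.1335, 0.2993]
eef_rot: [0.0, 0.977, 0.211, 0.0]
wrist_force: [-0.1, -0.1, -3.1]
opening: 0.398
```

Request:
{"op": "move_arm", "data": {
  "moves": [
    {"gripper": 10,"x": 0,"y": 0,"z": 0,"roll": 0},
    {"gripper": 10,"x": 0,"y": 0,"z": 2,"roll": 0},
    {"gripper": 10,"x": 0,"y": 0,"z": 0,"roll": 0}
  ]
}}

```text
time_s: 9.93
eef_pos: [0.5112, -0.1311, 0.2775]
eef_rot: [-0.001, 0.977, 0.212, -0.001]
wrist_force: [0.4, 0.1, -2.8]
opening: 0.394
```

```bash
python3 - <<'E'
from h import *
plan([(.513,-.1335,.27,24.4,10)])
c=cam('scene');save(c,'p1.png',(120,130,300,265),4.2)
print(fit(c,.513,-.1335,.095))
E
```

```text
pose [ 0.5112 -0.1311  0.2775] t 9.925 open 0.394 F [ 0.4  0.1 -2.8]
[{"gripper": 10, "x": 0.06, "y": 0.29, "z": 0.75, "roll": 0.0}]
(array([ 0.51472647, -0.11563354]), np.float64(3.6454287263499845))
```

View pics/p1.png

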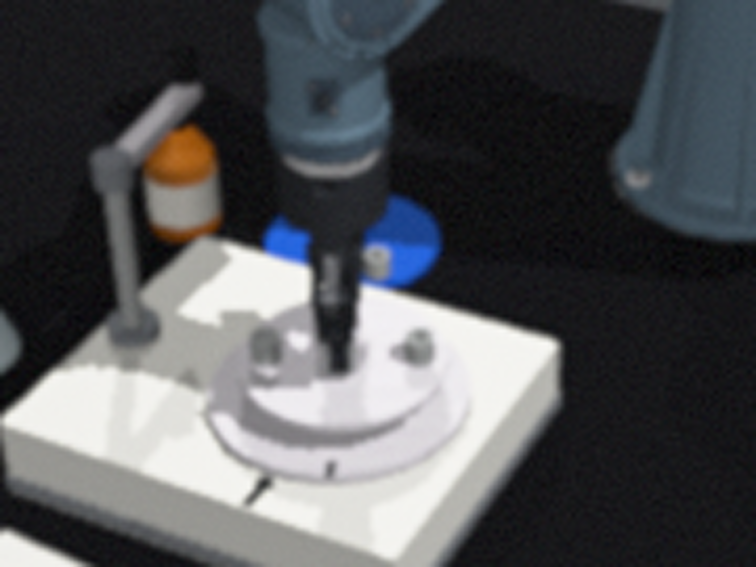

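The plate hangs level over the turntable, and the drop arm is swung clear at (160,120). Lowering onto the spigot.

Request:
{"op": "move_arm", "data": {
  "moves": [
    {"gripper": 10,"x": 0.1,"y": 0.3,"z": 0.8,"roll": 0},
    {"gripper": 10,"x": 0,"y": 0,"z": 0,"roll": 0}
  ]
}}

```text
time_s: 10.22
eef_pos: [0.5144, -0.1344, 0.2706]
eef_rot: [-0.0, 0.977, 0.212, -0.0]
wrist_force: [0.7, 0.2, -2.4]
opening: 0.395
```

Request:
{"op": "move_arm", "data": {
  "moves": [
    {"gripper": 10,"x": 0,"y": 0,"z": 0.6,"roll": 0},
    {"gripper": 10,"x": 0,"y": 0,"z": 0.3,"roll": 0},
    {"gripper": 10,"x": 0,"y": 0,"z": 0,"roll": 0}
  ]
}}

```text
time_s: 10.6
eef_pos: [0.5142, -0.1344, 0.2613]
eef_rot: [-0.0, 0.977, 0.211, -0.0]
wrist_force: [0.3, 0.0, -3.0]
opening: 0.399
```

Request:
{"op": "move_arm", "data": {
  "moves": [
    {"gripper": 10,"x": 0,"y": 0,"z": 0.4,"roll": 0},
    {"gripper": 10,"x": 0,"y": 0,"z": 0,"roll": 0}
  ]
}}

```text
time_s: 10.85
eef_pos: [0.5142, -0.1344, 0.2573]
eef_rot: [-0.0, 0.977, 0.211, -0.0]
wrist_force: [-0.5, 0.9, -2.9]
opening: 0.398
```

Request:
{"op": "move_arm", "data": {
  "moves": [
    {"gripper": 10,"x": 0,"y": 0,"z": 0.2,"roll": 0},
    {"gripper": 10,"x": 0,"y": 0,"z": 0.1,"roll": 0},
    {"gripper": 10,"x": 0,"y": 0,"z": 0,"roll": 0}
  ]
}}

```text
time_s: 11.22
eef_pos: [0.5143, -0.1343, 0.2556]
eef_rot: [-0.0, 0.977, 0.212, -0.0]
wrist_force: [-5.5, 2.9, 7.7]
opening: 0.397
```

Request:
{"op": "move_arm", "data": {
  "moves": [
    {"gripper": 10,"x": 0,"y": 0,"z": 0.2,"roll": 0},
    {"gripper": 10,"x": 0,"y": 0,"z": 0,"roll": 0}
  ]
}}

```text
time_s: 11.48
eef_pos: [0.5144, -0.1343, 0.2554]
eef_rot: [-0.0, 0.977, 0.212, -0.0]
wrist_force: [-12.7, 5.6, 24.7]
opening: 0.401
```

Request:
{"op": "move_arm", "data": {
  "moves": [
    {"gripper": 10,"x": 0,"y": 0,"z": -0.3,"roll": 0},
    {"gripper": 62,"x": 0,"y": 0,"z": 0,"roll": 0},
    {"gripper": 62,"x": 0,"y": 0,"z": 0,"roll": 0},
    {"gripper": 62,"x": 0,"y": 0,"z": -1.5,"roll": 0},
    {"gripper": 62,"x": 0,"y": 0,"z": -5,"roll": 0}
  ]
}}

```text
time_s: 12.1
eef_pos: [0.5134, -0.1342, 0.3194]
eef_rot: [-0.002, 0.977, 0.211, -0.002]
wrist_force: [0.7, -0.2, 0.7]
opening: 0.622
```

```bash
python3 - <<'E'
from h import *
C={n:cam(n) for n in('top','scene')}
for k,x,y in(('G1',.598,.342),('G2',.607,.1655)):
    for n in C:print(k,n,*fit(C[n],x,y))
plan([(.56,.0,.36,60,100),(.6076,.1656,.28,95.3,100)])
E
```

```text
G1 top [0.59867105 0.34230871] 0.1418546537024459
G1 scene [0.59721646 0.34228837] 0.603530159257638
G2 top [0.6081143  0.16571117] 0.11434785698828921
G2 scene [0.60681989 0.16537369] 0.7725703368277814
pose [ 0.5165 -0.1356  0.3271] t 12.2 open 0.618 F [ 0.2 -0.3  0.1]
[{"gripper": 100, "x": 2.39, "y": -2.64, "z": -0.82, "roll": -8.9}, {"gripper": 100, "x": 2.77, "y": -2.23, "z": -0.82, "roll": -8.9}, {"gripper": 100, "x": 3.08, "y": -1.78, "z": -0.82, "roll": -8.9}, {"gripper": 100, "x": 3.32, "y": -1.28, "z": -0.83, "roll": -8.9}, {"gripper": 100, "x": 4.18, "y": -1.04, "z": 2.0, "roll": -8.8}]
[{"gripper": 100, "x": 4.29, "y": -0.39, "z": 2.0, "roll": -8.8}, {"gripper": 100, "x": 4.3, "y": 0.28, "z": 2.0, "roll": -8.8}, {"gripper": 100, "x": 4.21, "y": 0.93, "z": 2.0, "roll": -8.9}]
```

Request:
{"op": "move_arm", "data": {
  "moves": [
    {"gripper": 100,"x": 2.4,"y": -2.6,"z": -0.8,"roll": -8.9},
    {"gripper": 100,"x": 2.8,"y": -2.2,"z": -0.8,"roll": -8.9},
    {"gripper": 100,"x": 3.1,"y": -1.8,"z": -0.8,"roll": -8.9},
    {"gripper": 100,"x": 3.3,"y": -1.3,"z": -0.8,"roll": -8.9},
    {"gripper": 100,"x": 4.2,"y": -1,"z": 2,"roll": -8.8}
  ]
}}

```text
time_s: 12.82
eef_pos: [0.5721, 0.0429, 0.3358]
eef_rot: [0.002, 0.824, 0.567, 0.002]
wrist_force: [0.3, -0.3, -0.2]
opening: 1.002
```

Request:
{"op": "move_arm", "data": {
  "moves": [
    {"gripper": 100,"x": 4.3,"y": -0.4,"z": 2,"roll": -8.8},
    {"gripper": 100,"x": 4.3,"y": 0.3,"z": 2,"roll": -8.8},
    {"gripper": 100,"x": 4.2,"y": 0.9,"z": 2,"roll": -8.9},
    {"gripper": 100,"x": 0,"y": 0,"z": 0,"roll": 0},
    {"gripper": 100,"x": 0,"y": 0,"z": 0,"roll": 0}
  ]
}}

```text
time_s: 13.45
eef_pos: [0.6063, 0.1664, 0.2731]
eef_rot: [0.0, 0.674, 0.739, -0.0]
wrist_force: [-0.2, 0.4, 0.9]
opening: 0.998
```

```bash
python3 - <<'E'
from h import *
print(fit(cam('scene'),.607,.1655))
plan([(.6076,.1656,.195,95.3,100),(.6076,.1656,.180,95.3,58,3)])
E
```

```text
(array([0.60694751, 0.16548658]), np.float64(0.7863719075324983))
pose [0.6064 0.1658 0.2735] t 13.5 open 1.001 F [-0.5 -0.1 -0. ]
[{"gripper": 100, "x": -0.02, "y": 0.06, "z": 3.92, "roll": 0.0}, {"gripper": 100, "x": -0.01, "y": 0.05, "z": 3.93, "roll": -0.1}, {"gripper": 58, "x": 0.0, "y": 0.0, "z": 0.5, "roll": 0.0}, {"gripper": 58, "x": 0.0, "y": 0.0, "z": 0.5, "roll": 0.0}, {"gripper": 58, "x": 0.0, "y": 0.0, "z": 0.5, "roll": 0.0}]
```

Request:
{"op": "move_arm", "data": {
  "moves": [
    {"gripper": 100,"x": 0,"y": 0.1,"z": 3.9,"roll": 0},
    {"gripper": 58,"x": 0,"y": 0,"z": 3.9,"roll": 0},
    {"gripper": 58,"x": 0,"y": 0,"z": 0.7,"roll": 0},
    {"gripper": 58,"x": 0,"y": 0,"z": 0.7,"roll": 0},
    {"gripper": 58,"x": 0,"y": 0,"z": 0,"roll": 0}
  ]
}}

```text
time_s: 14.12
eef_pos: [0.6079, 0.1663, 0.182]
eef_rot: [0.001, 0.674, 0.739, 0.001]
wrist_force: [0.2, 0.1, -0.0]
opening: 0.579
```

Request:
{"op": "move_arm", "data": {
  "moves": [
    {"gripper": 10,"x": 0,"y": 0,"z": 0,"roll": 0},
    {"gripper": 10,"x": 0,"y": 0,"z": 0,"roll": 0},
    {"gripper": 10,"x": 0,"y": 0,"z": 0,"roll": 0},
    {"gripper": 10,"x": 0,"y": 0,"z": 0,"roll": 0}
  ]
}}

```text
time_s: 14.62
eef_pos: [0.608, 0.1667, 0.1827]
eef_rot: [0.001, 0.674, 0.739, 0.001]
wrist_force: [-0.8, -0.2, 6.2]
opening: 0.397
```

```bash
python3 - <<'E'
from h import *
plan([(.6076,.1656,.33,95.3,10),(.5137,-.134,.33,24.4,10)],per=5)
E
```

```text
pose [0.608  0.1667 0.1827] t 14.625 open 0.397 F [-0.8 -0.2  6.2]
[{"gripper": 10, "x": -0.03, "y": -0.02, "z": -4.91, "roll": 0.0}, {"gripper": 10, "x": -0.04, "y": -0.02, "z": -4.91, "roll": 0.0}, {"gripper": 10, "x": -0.03, "y": -0.01, "z": -4.91, "roll": 0.0}, {"gripper": 10, "x": -4.14, "y": -1.73, "z": 0.0, "roll": 10.1}, {"gripper": 10, "x": -4.38, "y": -0.98, "z": 0.0, "roll": 10.1}]
[{"gripper": 10, "x": -4.48, "y": -0.2, "z": 0.0, "roll": 10.1}, {"gripper": 10, "x": -4.45, "y": 0.59, "z": 0.0, "roll": 10.2}, {"gripper": 10, "x": -4.27, "y": 1.37, "z": 0.0, "roll": 10.1}, {"gripper": 10, "x": -3.96, "y": 2.1, "z": 0.0, "roll": 10.2}, {"gripper": 10, "x": -3.53, "y": 2.76, "z": 0.0, "roll": 10.1}]
```

Request:
{"op": "move_arm", "data": {
  "moves": [
    {"gripper": 10,"x": 0,"y": 0,"z": -3.5,"roll": 0},
    {"gripper": 10,"x": 0,"y": 0,"z": -5.6,"roll": 0},
    {"gripper": 10,"x": 0,"y": 0,"z": -5.6,"roll": 0},
    {"gripper": 10,"x": -4.1,"y": -1.7,"z": 0,"roll": 10.1},
    {"gripper": 10,"x": -4.4,"y": -1,"z": 0,"roll": 10.1}
  ]
}}

```text
time_s: 15.25
eef_pos: [0.5801, 0.0808, 0.3293]
eef_rot: [0.001, 0.794, 0.608, 0.001]
wrist_force: [-0.4, -0.1, -1.8]
opening: 0.396
```

Request:
{"op": "move_arm", "data": {
  "moves": [
    {"gripper": 10,"x": -4.5,"y": -0.2,"z": 0,"roll": 10.1},
    {"gripper": 10,"x": -4.5,"y": 0.6,"z": 0,"roll": 10.2},
    {"gripper": 10,"x": -4.3,"y": 1.4,"z": 0,"roll": 10.1},
    {"gripper": 10,"x": -4,"y": 2.1,"z": 0,"roll": 10.2},
    {"gripper": 10,"x": -3.5,"y": 2.8,"z": 0,"roll": 10.1}
  ]
}}

```text
time_s: 15.88
eef_pos: [0.5127, -0.1355, 0.3282]
eef_rot: [0.0, 0.978, 0.209, 0.0]
wrist_force: [-0.1, 0.1, -2.2]
opening: 0.396
```

Request:
{"op": "move_arm", "data": {
  "moves": [
    {"gripper": 10,"x": 0,"y": 0,"z": 1,"roll": 0},
    {"gripper": 10,"x": 0,"y": 0,"z": 1,"roll": 0},
    {"gripper": 10,"x": 0,"y": 0,"z": 0,"roll": 0}
  ]
}}

```text
time_s: 16.25
eef_pos: [0.5131, -0.133, 0.3063]
eef_rot: [-0.001, 0.977, 0.213, -0.001]
wrist_force: [-0.1, 0.6, -2.3]
opening: 0.394
```

```bash
python3 - <<'E'
from h import *
plan([(.5138,-.134,.293,24.4,10)],per=5)
c=cam('scene');save(c,'p2.png',(130,150,300,270),4.5)
E
```

```text
pose [ 0.5131 -0.133   0.3063] t 16.25 open 0.394 F [-0.1  0.6 -2.3]
[{"gripper": 10, "x": 0.02, "y": 0.12, "z": 1.33, "roll": 0.1}]
```

View pics/p2.png

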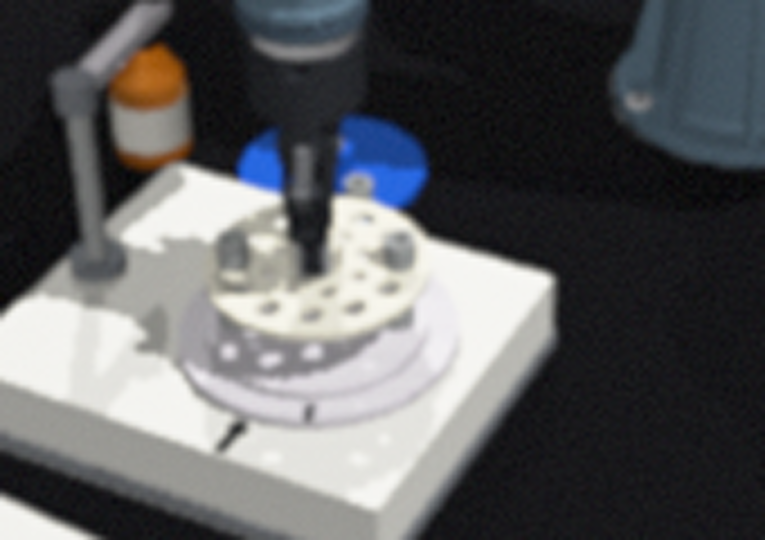

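The floor plate lies on the turntable with the guide held over it, sleeves at (235,245) and (398,248) in line. Lowering.

Request:
{"op": "move_arm", "data": {
  "moves": [
    {"gripper": 10,"x": 0,"y": 0.1,"z": 1.3,"roll": 0},
    {"gripper": 10,"x": 0,"y": 0,"z": 0,"roll": 0},
    {"gripper": 10,"x": 0,"y": 0,"z": 0.5,"roll": 0},
    {"gripper": 10,"x": 0,"y": 0,"z": 0,"roll": 0}
  ]
}}

```text
time_s: 16.8
eef_pos: [0.5137, -0.1351, 0.2893]
eef_rot: [-0.0, 0.977, 0.211, -0.0]
wrist_force: [0.3, 0.1, -1.8]
opening: 0.396
```

Request:
{"op": "move_arm", "data": {
  "moves": [
    {"gripper": 10,"x": 0,"y": 0,"z": 0.3,"roll": 0},
    {"gripper": 10,"x": 0,"y": 0,"z": 0,"roll": 0}
  ]
}}

```text
time_s: 17.05
eef_pos: [0.5137, -0.1352, 0.2865]
eef_rot: [-0.0, 0.977, 0.211, -0.0]
wrist_force: [0.3, 0.5, -0.8]
opening: 0.394
```

Request:
{"op": "move_arm", "data": {
  "moves": [
    {"gripper": 10,"x": 0,"y": 0,"z": 0.2,"roll": 0},
    {"gripper": 10,"x": 0,"y": 0,"z": 0,"roll": 0}
  ]
}}

```text
time_s: 17.3
eef_pos: [0.5137, -0.1352, 0.2845]
eef_rot: [-0.0, 0.977, 0.211, -0.0]
wrist_force: [0.5, -0.5, -1.8]
opening: 0.398
```

Request:
{"op": "move_arm", "data": {
  "moves": [
    {"gripper": 10,"x": 0,"y": 0,"z": 0.2,"roll": 0},
    {"gripper": 10,"x": 0,"y": 0,"z": 0,"roll": 0},
    {"gripper": 10,"x": 0,"y": 0,"z": 0,"roll": 0}
  ]
}}

```text
time_s: 17.68
eef_pos: [0.5139, -0.1353, 0.2836]
eef_rot: [0.0, 0.977, 0.211, 0.0]
wrist_force: [-2.9, 1.7, 6.1]
opening: 0.395
```

Request:
{"op": "move_arm", "data": {
  "moves": [
    {"gripper": 10,"x": 0,"y": 0,"z": 0,"roll": 0},
    {"gripper": 62,"x": 0,"y": 0,"z": -0.2,"roll": 0},
    {"gripper": 62,"x": 0,"y": 0,"z": 0,"roll": 0},
    {"gripper": 62,"x": 0,"y": 0,"z": -1.5,"roll": 0},
    {"gripper": 62,"x": 0,"y": 0,"z": -5,"roll": 0}
  ]
}}

```text
time_s: 18.3
eef_pos: [0.5128, -0.1348, 0.3484]
eef_rot: [-0.002, 0.977, 0.211, -0.002]
wrist_force: [0.4, -0.2, -0.6]
opening: 0.619
```

```bash
python3 - <<'E'
from h import *
C={n:cam(n) for n in('top','scene')}
for n in C:print('G1',n,*fit(C[n],.598,.342))
# G1 yaw from sleeves: left click values gave y axis
p=np.array([.6395,.3058])-np.array([.5553,.3745]);print(np.degrees(np.arctan2(p[1],p[0])))
plan([(.54,.05,.36,35,100),(.598,.3423,.28,50.8,100)])
E
```

```text
G1 top [0.56410136 0.34122711] 1.7418443640799874
G1 scene [0.55765564 0.33994379] 1.781795677552023
-39.211503940627736
pose [ 0.5157 -0.1361  0.3562] t 18.4 open 0.622 F [ 1.7 -0.7  1.2]
[{"gripper": 100, "x": 2.48, "y": -3.99, "z": -0.09, "roll": -2.6}, {"gripper": 100, "x": 2.65, "y": -3.87, "z": -0.1, "roll": -2.7}, {"gripper": 100, "x": 2.84, "y": -3.74, "z": -0.09, "roll": -2.6}, {"gripper": 100, "x": 3.0, "y": -3.6, "z": -0.1, "roll": -2.7}, {"gripper": 100, "x": 3.59, "y": -3.43, "z": 1.33, "roll": -2.6}]
[{"gripper": 100, "x": 3.74, "y": -3.27, "z": 1.33, "roll": -2.6}, {"gripper": 100, "x": 3.88, "y": -3.1, "z": 1.34, "roll": -2.6}, {"gripper": 100, "x": 4.02, "y": -2.92, "z": 1.33, "roll": -2.7}, {"gripper": 100, "x": 4.15, "y": -2.72, "z": 1.34, "roll": -2.6}, {"gripper": 100, "x": 4.28, "y": -2.53, "z": 1.33, "roll": -2.7}]
```

G1 has been knocked aside, so I'll re-look. I also want to check that the jar is standing.

```bash
python3 - <<'E'
from h import *
c=cam('top');save(c,'g1.png',(110,120,240,225),6)
C={'top':c,'scene':cam('scene')}
for n in C:
    x,y=.556,.341
    for _ in range(3):(x,y),s=fit(C[n],x,y)
    print(n,x,y,s)
E
```

```text
top 0.5538191199779733 0.340603008011772 1.2473909696228356
scene 0.5522665257944728 0.34100789957536026 1.6256554977637911
```

View pics/g1.png

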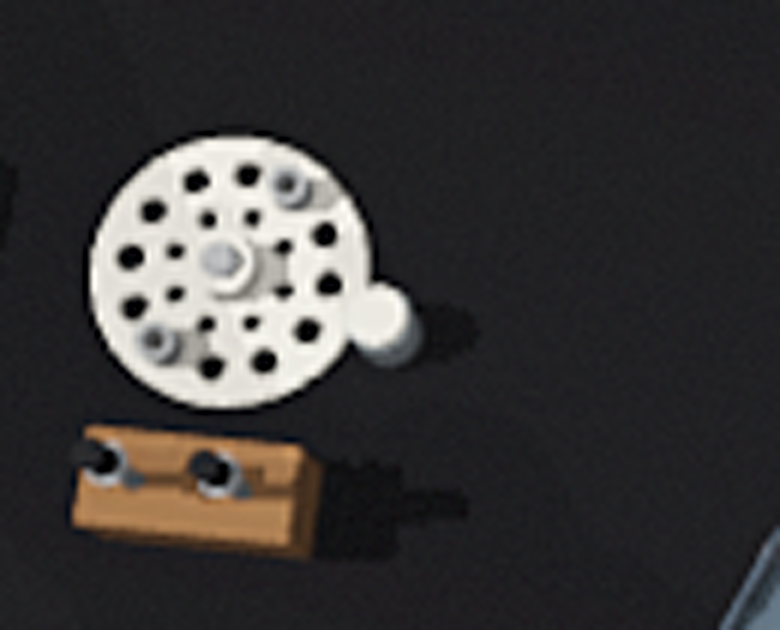

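```bash
python3 - <<'E'
from h import *
c=cam('top')
A=lambda u,v,z:pix(c,110+(u+.5)/6-.5,120+(v+.5)/6-.5,z)[:2]
s,t=A(290,186,.026),A(158,343,.026);print((s+t)/2,A(222,259,.032),np.hypot(*(s-t)))
p=s-t;print('y axis',np.degrees(np.arctan2(p[1],p[0])))
# masked outline fit: blank the jar
g=c['img'].copy();u,v=proj(c,(.5197,.252,.03));cv2.circle(g,(int(u),int(v)),12,(0,0,0),-1)
# circle fit on far rim points only
from scipy.ndimage import map_coordinates as mc
for n,cc in(('top',c),('scene',cam('scene'))):
    G=cv2.cvtColor(cc['img'],cv2.COLOR_RGB2GRAY).astype(float)
    x0=np.array([.5525,.340]);th=np.linspace(0,2*np.pi,180,endpoint=False)
    o=cc['world_from_camera'][:2,3]
    d=x0-o;d/=np.hypot(*d)
    dirs=np.c_[np.cos(th),np.sin(th)]
    jar=np.array([.52,.25])-x0;jar/=np.hypot(*jar)
    keep=(dirs@jar<.85)
    rs=np.arange(.068,.084,.0004);B=[];K=[]
    for a,kk in zip(dirs,keep):
        if not kk:continue
        z=.006 if a@d>0 else .0   # far rim: top edge, near rim: lower edge
        I=np.array([mc(G,[[proj(cc,(*(x0+r*a),z))[1]],[proj(cc,(*(x0+r*a),z))[0]]],order=1)[0] for r in rs])
        D=np.gradient(I)
        B.append(rs[D.argmin()]);K.append(a)
    K=np.c_[np.array(K),np.ones(len(K))];B=np.array(B)
    for _ in range(6):
        s_=np.linalg.lstsq(K,B,rcond=None)[0];e=B-K@s_;q=abs(e)<max(.001,2*np.median(abs(e)));K,B=K[q],B[q]
    print(n,x0+s_[:2],s_[2],len(B),e.std())
E
```

```text
[0.55177273 0.33818355] [0.5529927  0.33813914] 0.11021509056925859
y axis -37.881932619839716
top [0.55387532 0.34050162] 0.07622379134829696 114 0.00048106698451050013
scene [0.55002298 0.33984432] 0.07623906715722199 97 0.00045798606169760516
```

```bash
python3 - <<'E'
from h import *
plan([(.54,.05,.36,35,100),(.5526,.340,.29,52,100),(.5526,.340,.29,52,100,1)])
E
```

```text
pose [ 0.5135 -0.1351  0.3494] t 18.6 open 0.617 F [-0.2  0.3 -1. ]
[{"gripper": 100, "x": 2.52, "y": -3.94, "z": -0.27, "roll": -2.6}, {"gripper": 100, "x": 2.69, "y": -3.82, "z": -0.26, "roll": -2.7}, {"gripper": 100, "x": 2.87, "y": -3.69, "z": -0.27, "roll": -2.6}, {"gripper": 100, "x": 3.03, "y": -3.56, "z": -0.26, "roll": -2.7}, {"gripper": 100, "x": 2.95, "y": -3.84, "z": 1.17, "roll": -2.8}]
[{"gripper": 100, "x": 3.13, "y": -3.69, "z": 1.17, "roll": -2.8}, {"gripper": 100, "x": 3.3, "y": -3.53, "z": 1.16, "roll": -2.8}, {"gripper": 100, "x": 3.47, "y": -3.37, "z": 1.17, "roll": -2.9}, {"gripper": 100, "x": 3.64, "y": -3.18, "z": 1.16, "roll": -2.8}, {"gripper": 100, "x": 3.8, "y": -3.01, "z": 1.17, "roll": -2.9}]
[{"gripper": 100, "x": -0.01, "y": 0.0, "z": 0.0, "roll": 0.0}]
```

Request:
{"op": "move_arm", "data": {
  "moves": [
    {"gripper": 100,"x": 2.5,"y": -3.9,"z": -0.3,"roll": -2.6},
    {"gripper": 100,"x": 2.7,"y": -3.8,"z": -0.3,"roll": -2.7},
    {"gripper": 100,"x": 2.9,"y": -3.7,"z": -0.3,"roll": -2.6},
    {"gripper": 100,"x": 3,"y": -3.6,"z": -0.3,"roll": -2.7},
    {"gripper": 100,"x": 3,"y": -3.8,"z": 1.2,"roll": -2.8}
  ]
}}

```text
time_s: 19.23
eef_pos: [0.5432, 0.0995, 0.3495]
eef_rot: [0.0, 0.946, 0.325, 0.0]
wrist_force: [1.2, 0.3, 0.9]
opening: 0.998
```

Request:
{"op": "move_arm", "data": {
  "moves": [
    {"gripper": 100,"x": 3.1,"y": -3.7,"z": 1.2,"roll": -2.8},
    {"gripper": 100,"x": 3.3,"y": -3.5,"z": 1.2,"roll": -2.8},
    {"gripper": 100,"x": 3.5,"y": -3.4,"z": 1.2,"roll": -2.9},
    {"gripper": 100,"x": 3.6,"y": -3.2,"z": 1.2,"roll": -2.8},
    {"gripper": 100,"x": 3.8,"y": -3,"z": 1.2,"roll": -2.9}
  ]
}}

```text
time_s: 19.85
eef_pos: [0.5524, 0.3409, 0.2876]
eef_rot: [-0.0, 0.898, 0.439, -0.001]
wrist_force: [-0.3, -0.2, -0.4]
opening: 1.002
```

Request:
{"op": "move_arm", "data": {
  "moves": [
    {"gripper": 100,"x": 0,"y": 0,"z": 0,"roll": 0},
    {"gripper": 100,"x": 0,"y": 0,"z": 0,"roll": 0},
    {"gripper": 100,"x": 0,"y": 0,"z": 0,"roll": 0}
  ]
}}

```text
time_s: 20.23
eef_pos: [0.5532, 0.3385, 0.2896]
eef_rot: [0.0, 0.899, 0.438, -0.0]
wrist_force: [-0.5, -1.2, 0.5]
opening: 1.001
```

```bash
python3 - <<'E'
from h import *
plan([(.5526,.340,.182,52,58)])
E
```

```text
pose [0.5532 0.3385 0.2896] t 20.225 open 1.001 F [-0.5 -1.2  0.5]
[{"gripper": 58, "x": 0.04, "y": -0.07, "z": 5.38, "roll": 0.0}, {"gripper": 58, "x": 0.04, "y": -0.07, "z": 5.38, "roll": -0.1}]
```

Request:
{"op": "move_arm", "data": {
  "moves": [
    {"gripper": 100,"x": 0,"y": -0.1,"z": 5,"roll": 0},
    {"gripper": 58,"x": 0.1,"y": -0.1,"z": 3,"roll": 0},
    {"gripper": 58,"x": 0,"y": 0,"z": 1.5,"roll": 0},
    {"gripper": 58,"x": 0,"y": 0,"z": 1.2,"roll": 0},
    {"gripper": 58,"x": 0,"y": 0,"z": 0,"roll": 0}
  ]
}}

```text
time_s: 20.85
eef_pos: [0.5523, 0.3413, 0.1827]
eef_rot: [-0.0, 0.899, 0.438, -0.0]
wrist_force: [-0.5, -0.6, -0.1]
opening: 0.578
```

Request:
{"op": "move_arm", "data": {
  "moves": [
    {"gripper": 10,"x": 0,"y": 0,"z": 0,"roll": 0},
    {"gripper": 10,"x": 0,"y": 0,"z": 0,"roll": 0},
    {"gripper": 10,"x": 0,"y": 0,"z": 0,"roll": 0},
    {"gripper": 10,"x": 0,"y": 0,"z": 0,"roll": 0}
  ]
}}

```text
time_s: 21.35
eef_pos: [0.5528, 0.3419, 0.1842]
eef_rot: [0.0, 0.899, 0.439, 0.001]
wrist_force: [0.6, 0.3, 6.1]
opening: 0.394
```

```bash
python3 - <<'E'
from h import *
plan([(.553,.340,.35,52,10),(.5138,-.1345,.35,24.4,10)],per=5)
E
```

```text
pose [0.5528 0.3419 0.1842] t 21.35 open 0.394 F [0.6 0.3 6.1]
[{"gripper": 10, "x": -0.03, "y": 0.03, "z": -4.14, "roll": 0.0}, {"gripper": 10, "x": -0.03, "y": 0.04, "z": -4.15, "roll": 0.0}, {"gripper": 10, "x": -0.04, "y": 0.03, "z": -4.14, "roll": 0.0}, {"gripper": 10, "x": -0.03, "y": 0.04, "z": -4.15, "roll": 0.0}, {"gripper": 10, "x": -3.98, "y": 2.61, "z": 0.0, "roll": 2.8}]
[{"gripper": 10, "x": -3.85, "y": 2.8, "z": 0.0, "roll": 2.8}, {"gripper": 10, "x": -3.71, "y": 2.99, "z": 0.0, "roll": 2.8}, {"gripper": 10, "x": -3.56, "y": 3.16, "z": 0.0, "roll": 2.7}, {"gripper": 10, "x": -3.4, "y": 3.33, "z": 0.0, "roll": 2.8}, {"gripper": 10, "x": -3.24, "y": 3.49, "z": 0.0, "roll": 2.7}]
[{"gripper": 10, "x": -3.07, "y": 3.64, "z": 0.0, "roll": 2.8}, {"gripper": 10, "x": -2.89, "y": 3.79, "z": 0.0, "roll": 2.7}, {"gripper": 10, "x": -2.71, "y": 3.92, "z": 0.0, "roll": 2.8}, {"gripper": 10, "x": -2.51, "y": 4.04, "z": 0.0, "roll": 2.7}]
```

Request:
{"op": "move_arm", "data": {
  "moves": [
    {"gripper": 10,"x": 0,"y": 0,"z": -2.5,"roll": 0},
    {"gripper": 10,"x": 0,"y": 0,"z": -5,"roll": 0},
    {"gripper": 10,"x": 0,"y": 0,"z": -5,"roll": 0},
    {"gripper": 10,"x": 0,"y": 0,"z": -4,"roll": 0},
    {"gripper": 10,"x": -4,"y": 2.6,"z": 0,"roll": 2.8}
  ]
}}

```text
time_s: 21.98
eef_pos: [0.5488, 0.2961, 0.3526]
eef_rot: [0.0, 0.909, 0.418, 0.005]
wrist_force: [0.8, -0.3, -1.5]
opening: 0.397
```

Request:
{"op": "move_arm", "data": {
  "moves": [
    {"gripper": 10,"x": -3.9,"y": 2.8,"z": 0,"roll": 2.8},
    {"gripper": 10,"x": -3.7,"y": 3,"z": 0,"roll": 2.8},
    {"gripper": 10,"x": -3.6,"y": 3.2,"z": 0,"roll": 2.7},
    {"gripper": 10,"x": -3.4,"y": 3.3,"z": 0,"roll": 2.8},
    {"gripper": 10,"x": -3.2,"y": 3.5,"z": 0,"roll": 2.7}
  ]
}}

```text
time_s: 22.6
eef_pos: [0.5276, 0.0549, 0.3476]
eef_rot: [-0.0, 0.953, 0.304, -0.0]
wrist_force: [1.3, -0.7, -1.3]
opening: 0.392
```

Request:
{"op": "move_arm", "data": {
  "moves": [
    {"gripper": 10,"x": -3.1,"y": 3.6,"z": 0,"roll": 2.8},
    {"gripper": 10,"x": -2.9,"y": 3.8,"z": 0,"roll": 2.7},
    {"gripper": 10,"x": -2.7,"y": 3.9,"z": 0,"roll": 2.8},
    {"gripper": 10,"x": -2.4,"y": 3.9,"z": 0,"roll": 2.7},
    {"gripper": 10,"x": 0,"y": 0,"z": 1,"roll": 0}
  ]
}}

```text
time_s: 23.22
eef_pos: [0.5123, -0.1345, 0.3383]
eef_rot: [0.001, 0.978, 0.209, 0.001]
wrist_force: [0.3, 0.3, -1.1]
opening: 0.393
```

Request:
{"op": "move_arm", "data": {
  "moves": [
    {"gripper": 10,"x": 0,"y": 0,"z": 1,"roll": 0},
    {"gripper": 10,"x": 0,"y": 0,"z": 0,"roll": 0},
    {"gripper": 10,"x": 0,"y": 0,"z": 0,"roll": 0}
  ]
}}

```text
time_s: 23.6
eef_pos: [0.5125, -0.1306, 0.3276]
eef_rot: [-0.0, 0.977, 0.212, -0.0]
wrist_force: [-0.1, 1.0, -2.1]
opening: 0.392
```

```bash
python3 - <<'E'
from h import *
plan([(.5138,-.1345,.320,24.4,10)],per=5)
c=cam('scene');save(c,'p3.png',(130,150,300,270),4.5)
E
```

```text
pose [ 0.5125 -0.1306  0.3276] t 23.6 open 0.392 F [-0.1  1.  -2.1]
[{"gripper": 10, "x": -0.04, "y": 0.41, "z": 0.76, "roll": 0.1}]
```

View pics/p3.png

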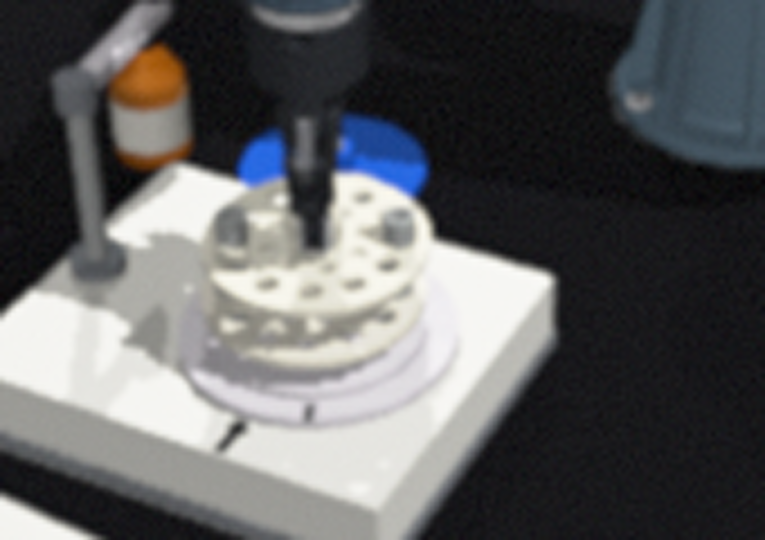

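The second guide is held over the first, with sleeves in line at (233,225) and (398,225). Lowering.

Request:
{"op": "move_arm", "data": {
  "moves": [
    {"gripper": 10,"x": 0,"y": 0.4,"z": 0.7,"roll": 0},
    {"gripper": 10,"x": 0,"y": 0,"z": 0,"roll": 0},
    {"gripper": 10,"x": 0,"y": 0,"z": 0.3,"roll": 0},
    {"gripper": 10,"x": 0,"y": 0,"z": 0.2,"roll": 0},
    {"gripper": 10,"x": 0,"y": 0,"z": 0,"roll": 0}
  ]
}}

```text
time_s: 24.28
eef_pos: [0.5139, -0.1352, 0.3154]
eef_rot: [-0.0, 0.977, 0.211, -0.0]
wrist_force: [-0.4, 0.0, -0.5]
opening: 0.396
```

Request:
{"op": "move_arm", "data": {
  "moves": [
    {"gripper": 10,"x": 0,"y": 0,"z": 0.3,"roll": 0},
    {"gripper": 10,"x": 0,"y": 0,"z": 0,"roll": 0}
  ]
}}

```text
time_s: 24.52
eef_pos: [0.5139, -0.1352, 0.3125]
eef_rot: [-0.0, 0.977, 0.211, -0.0]
wrist_force: [0.5, -1.0, -1.4]
opening: 0.391
```

Request:
{"op": "move_arm", "data": {
  "moves": [
    {"gripper": 10,"x": 0,"y": 0,"z": 0.2,"roll": 0},
    {"gripper": 10,"x": 0,"y": 0,"z": 0,"roll": 0}
  ]
}}

```text
time_s: 24.78
eef_pos: [0.514, -0.1352, 0.3112]
eef_rot: [-0.0, 0.977, 0.211, 0.0]
wrist_force: [-1.9, 2.4, 4.4]
opening: 0.391
```

Request:
{"op": "move_arm", "data": {
  "moves": [
    {"gripper": 62,"x": 0,"y": 0,"z": -0.1,"roll": 0},
    {"gripper": 62,"x": 0,"y": 0,"z": 0,"roll": 0},
    {"gripper": 62,"x": 0,"y": 0,"z": -1.5,"roll": 0},
    {"gripper": 62,"x": 0,"y": 0,"z": -4,"roll": 0},
    {"gripper": 62,"x": 0,"y": 0,"z": -5,"roll": 0}
  ]
}}

```text
time_s: 25.4
eef_pos: [0.5137, -0.1351, 0.4179]
eef_rot: [-0.0, 0.977, 0.211, -0.001]
wrist_force: [0.3, 0.5, 0.2]
opening: 0.621
```

```bash
python3 - <<'E'
from h import *
plan([(.45,.15,.42,0,60)])
E
```

```text
pose [ 0.5137 -0.1351  0.4179] t 25.4 open 0.621 F [0.3 0.5 0.2]
[{"gripper": 60, "x": 1.0, "y": -4.77, "z": -0.04, "roll": 4.1}, {"gripper": 60, "x": 0.65, "y": -4.82, "z": -0.03, "roll": 4.1}, {"gripper": 60, "x": 0.31, "y": -4.86, "z": -0.04, "roll": 4.1}, {"gripper": 60, "x": -0.04, "y": -4.87, "z": -0.03, "roll": 4.0}, {"gripper": 60, "x": -0.38, "y": -4.85, "z": -0.04, "roll": 4.1}]
[{"gripper": 60, "x": -0.73, "y": -4.82, "z": -0.03, "roll": 4.0}]
```

Request:
{"op": "move_arm", "data": {
  "moves": [
    {"gripper": 60,"x": 1,"y": -4.8,"z": 0,"roll": 4.1},
    {"gripper": 60,"x": 0.7,"y": -4.8,"z": 0,"roll": 4.1},
    {"gripper": 60,"x": 0.3,"y": -4.8,"z": 0,"roll": 4.1},
    {"gripper": 60,"x": 0,"y": -4.8,"z": 0,"roll": 4.1},
    {"gripper": 60,"x": -0.4,"y": -4.8,"z": 0,"roll": 4.1}
  ]
}}

```text
time_s: 26.02
eef_pos: [0.4614, 0.1023, 0.418]
eef_rot: [0.0, 0.999, 0.033, 0.001]
wrist_force: [0.8, 0.5, 0.2]
opening: 0.604
```

Request:
{"op": "move_arm", "data": {
  "moves": [
    {"gripper": 60,"x": -0.7,"y": -4.8,"z": 0,"roll": 4.1}
  ]
}}

```text
time_s: 26.15
eef_pos: [0.4511, 0.1497, 0.418]
eef_rot: [-0.0, 1.0, -0.003, 0.001]
wrist_force: [1.0, -0.3, 0.6]
opening: 0.601
```

```bash
python3 - <<'E'
from h import *
c=cam('top');s=cam('scene');print(st()[0]['eef_pos'])
def tile(c,x,y,z,w,h,k):
    u,v=[int(round(q)) for q in proj(c,(x,y,z))];print(u-w,v-h,k)
    return cv2.resize(c['img'][v-h:v+h,u-w:u+w,::-1],(390,290),interpolation=cv2.INTER_CUBIC)
a=np.vstack([np.hstack([tile(c,.425,.345,.1,26,19.33.__int__(),7.5),tile(s,.425,.345,.1,26,19,7.5)]),np.hstack([tile(c,.513,-.134,.153,26,19,7.5),tile(s,.513,-.134,.153,26,19,7.5)])])
cv2.imwrite('pics/rod.png',a);np.save('tilecams.npy',[c,s],allow_pickle=True)
E
```

```text
[0.45038953 0.15170366 0.41788267]
111 179 7.5
337 224 7.5
272 146 7.5
173 183 7.5
```

View pics/rod.png

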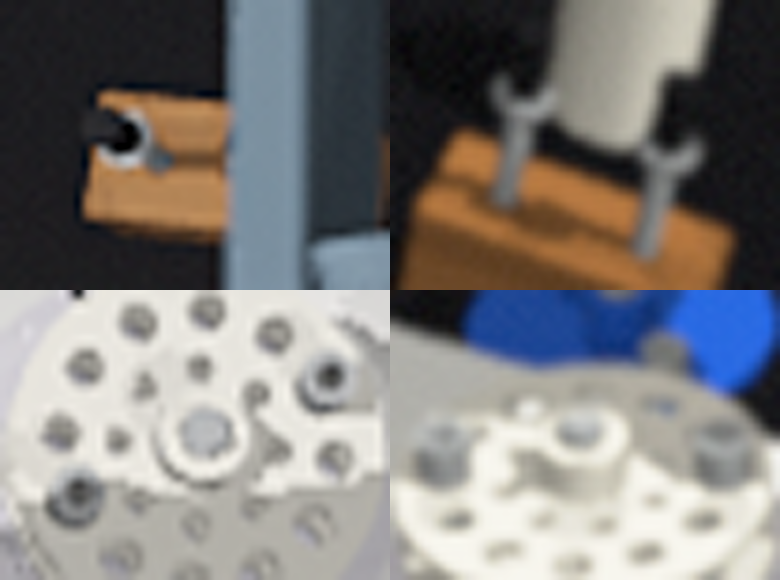

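```bash
python3 - <<'E'
from h import *
c,s=np.load('tilecams.npy',allow_pickle=True)
a,b=pix(c,315.57,156.84,.153)[:2],pix(c,281.97,172.04,.153)[:2]
print('sleeves',a,b,(a+b)/2,np.hypot(*(a-b)),np.degrees(np.arctan2(*(b-a)[::-1])),'spigot',pix(c,299.17,164.2,.159)[:2])
print('rods scene z.06',pix(s,370.7,255.7,.06)[:2],pix(s,351.9,249.8,.06)[:2])
for u,v in((668,158),(525,105)):print('collar mid',pix(s,337+(u-389.5)/7.5-.5,224+(v+.5)/7.63-.5,.110)[:2])
# top: rod a collar ring (125,140)
print('top rod a',pix(c,111+127.5/7.5-.5,179+138.5/7.63-.5,.112)[:2])
E
```

```text
sleeves [ 0.53718175 -0.18674113] [ 0.49170583 -0.08627713] [ 0.51444379 -0.13650913] 0.11027726759707862 114.35430612459982 spigot [ 0.5135421  -0.13660209]
rods scene z.06 [0.42497836 0.3724867 ] [0.42287763 0.31705537]
collar mid [0.43184079 0.3735158 ]
collar mid [0.42488903 0.31778222]
top rod a [0.42871588 0.37122169]
```

```bash
python3 - <<'E'
from h import *
plan([(.4283,.3725,.40,0,60),(.4283,.3725,.31,0,60)])
E
```

```text
pose [0.4504 0.1517 0.4179] t 26.25 open 0.602 F [ 0.3 -1.1 -0.2]
[{"gripper": 60, "x": -0.55, "y": -5.52, "z": 0.45, "roll": 0.0}, {"gripper": 60, "x": -0.55, "y": -5.52, "z": 0.45, "roll": 0.0}, {"gripper": 60, "x": -0.55, "y": -5.52, "z": 0.44, "roll": 0.0}, {"gripper": 60, "x": -0.55, "y": -5.52, "z": 0.45, "roll": 0.0}, {"gripper": 60, "x": 0.0, "y": 0.0, "z": 4.5, "roll": 0.0}]
[{"gripper": 60, "x": 0.0, "y": 0.0, "z": 4.5, "roll": 0.0}]
```

Request:
{"op": "move_arm", "data": {
  "moves": [
    {"gripper": 60,"x": -0.6,"y": -5.5,"z": 0.4,"roll": 0},
    {"gripper": 60,"x": -0.6,"y": -5.5,"z": 0.4,"roll": 0},
    {"gripper": 60,"x": -0.5,"y": -5.5,"z": 0.4,"roll": 0},
    {"gripper": 60,"x": -0.5,"y": -5.5,"z": 0.4,"roll": 0},
    {"gripper": 60,"x": 0,"y": 0,"z": 4.5,"roll": 0}
  ]
}}

```text
time_s: 26.88
eef_pos: [0.4314, 0.3718, 0.3595]
eef_rot: [-0.003, 1.0, 0.001, 0.004]
wrist_force: [0.1, -1.4, -0.5]
opening: 0.599
```

Request:
{"op": "move_arm", "data": {
  "moves": [
    {"gripper": 60,"x": 0,"y": 0,"z": 4,"roll": 0},
    {"gripper": 60,"x": 0,"y": 0,"z": 0,"roll": 0},
    {"gripper": 60,"x": 0,"y": 0,"z": 0,"roll": 0}
  ]
}}

```text
time_s: 27.25
eef_pos: [0.4314, 0.3682, 0.3177]
eef_rot: [-0.001, 1.0, -0.002, 0.001]
wrist_force: [-0.1, 0.0, 1.0]
opening: 0.601
```

```bash
python3 - <<'E'
from h import *
plan([(.4283,.3725,.288,0,60)])
E
```

```text
pose [0.4314 0.3682 0.3177] t 27.25 open 0.601 F [-0.1  0.   1. ]
[{"gripper": 60, "x": -0.32, "y": -0.42, "z": 2.97, "roll": -0.2}]
```

Request:
{"op": "move_arm", "data": {
  "moves": [
    {"gripper": 60,"x": -0.3,"y": -0.4,"z": 1.5,"roll": -0.2},
    {"gripper": 60,"x": 0,"y": 0,"z": 1.5,"roll": 0},
    {"gripper": 60,"x": 0,"y": 0,"z": 0,"roll": 0},
    {"gripper": 5,"x": 0,"y": 0,"z": 0,"roll": 0},
    {"gripper": 5,"x": 0,"y": 0,"z": 0,"roll": 0}
  ]
}}

```text
time_s: 27.88
eef_pos: [0.4276, 0.3725, 0.2861]
eef_rot: [-0.0, 1.0, 0.0, 0.0]
wrist_force: [0.4, -0.5, 1.6]
opening: 0.185
```

Request:
{"op": "move_arm", "data": {
  "moves": [
    {"gripper": 5,"x": 0,"y": 0,"z": 0,"roll": 0},
    {"gripper": 5,"x": 0,"y": 0,"z": 0,"roll": 0},
    {"gripper": 5,"x": 0,"y": 0,"z": 0,"roll": 0}
  ]
}}

```text
time_s: 28.25
eef_pos: [0.4277, 0.3724, 0.2862]
eef_rot: [-0.0, 1.0, 0.0, 0.001]
wrist_force: [1.5, 0.1, 2.2]
opening: 0.167
```

```bash
python3 - <<'E'
from h import *
plan([(.4277,.3724,.456,0,5),(.537,-.1858,.456,0,5)])
E
```

```text
pose [0.4277 0.3724 0.2862] t 28.25 open 0.167 F [1.5 0.1 2.2]
[{"gripper": 5, "x": 0.0, "y": 0.0, "z": -5.66, "roll": 0.0}, {"gripper": 5, "x": 0.0, "y": 0.0, "z": -5.66, "roll": 0.0}, {"gripper": 5, "x": 0.0, "y": 0.0, "z": -5.66, "roll": 0.0}, {"gripper": 5, "x": 1.09, "y": 5.58, "z": 0.0, "roll": 0.0}, {"gripper": 5, "x": 1.09, "y": 5.58, "z": 0.0, "roll": 0.0}]
[{"gripper": 5, "x": 1.09, "y": 5.58, "z": 0.0, "roll": 0.0}, {"gripper": 5, "x": 1.09, "y": 5.58, "z": 0.0, "roll": 0.0}, {"gripper": 5, "x": 1.09, "y": 5.58, "z": 0.0, "roll": 0.0}, {"gripper": 5, "x": 1.09, "y": 5.59, "z": 0.0, "roll": 0.0}, {"gripper": 5, "x": 1.09, "y": 5.58, "z": 0.0, "roll": 0.0}]
[{"gripper": 5, "x": 1.1, "y": 5.59, "z": 0.0, "roll": 0.0}, {"gripper": 5, "x": 1.09, "y": 5.58, "z": 0.0, "roll": 0.0}, {"gripper": 5, "x": 1.1, "y": 5.59, "z": 0.0, "roll": 0.0}]
```

Request:
{"op": "move_arm", "data": {
  "moves": [
    {"gripper": 5,"x": 0,"y": 0,"z": -2.5,"roll": 0},
    {"gripper": 5,"x": 0,"y": 0,"z": -5,"roll": 0},
    {"gripper": 5,"x": 0,"y": 0,"z": -5,"roll": 0},
    {"gripper": 5,"x": 0,"y": 0,"z": -4.5,"roll": 0},
    {"gripper": 5,"x": 1.1,"y": 5.6,"z": 0,"roll": 0}
  ]
}}

```text
time_s: 28.88
eef_pos: [0.4383, 0.3182, 0.4601]
eef_rot: [-0.002, 1.0, 0.003, 0.003]
wrist_force: [1.8, 0.2, -1.6]
opening: 0.164
```

Request:
{"op": "move_arm", "data": {
  "moves": [
    {"gripper": 5,"x": 1.1,"y": 5.6,"z": 0,"roll": 0},
    {"gripper": 5,"x": 1.1,"y": 5.6,"z": 0,"roll": 0},
    {"gripper": 5,"x": 1.1,"y": 5.6,"z": 0,"roll": 0},
    {"gripper": 5,"x": 1.1,"y": 5.6,"z": 0,"roll": 0},
    {"gripper": 5,"x": 1.1,"y": 5.6,"z": 0,"roll": 0}
  ]
}}

```text
time_s: 29.5
eef_pos: [0.4932, 0.0347, 0.4553]
eef_rot: [-0.0, 1.0, 0.0, -0.0]
wrist_force: [1.3, 0.3, 0.1]
opening: 0.169
```

Request:
{"op": "move_arm", "data": {
  "moves": [
    {"gripper": 5,"x": 1.1,"y": 5.6,"z": 0,"roll": 0},
    {"gripper": 5,"x": 1.1,"y": 5.6,"z": 0,"roll": 0},
    {"gripper": 5,"x": 1.1,"y": 5.5,"z": 0,"roll": 0},
    {"gripper": 5,"x": 1,"y": 5.5,"z": 0,"roll": 0},
    {"gripper": 5,"x": 0,"y": 0,"z": 0,"roll": 0}
  ]
}}

```text
time_s: 30.12
eef_pos: [0.5363, -0.1891, 0.4546]
eef_rot: [-0.0, 1.0, -0.002, -0.001]
wrist_force: [-0.2, 0.7, -0.7]
opening: 0.17
```

Request:
{"op": "move_arm", "data": {
  "moves": [
    {"gripper": 5,"x": 0,"y": 0,"z": 0,"roll": 0},
    {"gripper": 5,"x": 0,"y": 0,"z": 0,"roll": 0}
  ]
}}

```text
time_s: 30.38
eef_pos: [0.5364, -0.1843, 0.4555]
eef_rot: [-0.0, 1.0, 0.001, -0.0]
wrist_force: [-1.2, -0.3, 0.2]
opening: 0.165
```

```bash
python3 - <<'E'
from h import *
plan([(.537,-.1858,.438,0,5)])
s=cam('scene');c=cam('top');np.save('tilecams.npy',[c,s],allow_pickle=True)
save(s,'r1.png',(150,130,270,230),6)
E
```

```text
pose [ 0.5364 -0.1843  0.4555] t 30.375 open 0.165 F [-1.2 -0.3  0.2]
[{"gripper": 5, "x": 0.06, "y": 0.15, "z": 1.75, "roll": 0.1}]
```

View pics/r1.png

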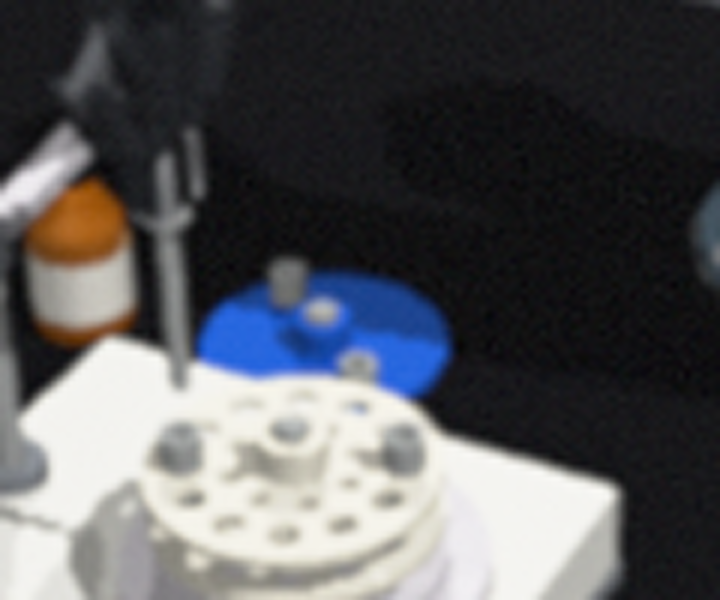

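```bash
python3 - <<'E'
from h import *
c,s=np.load('tilecams.npy',allow_pickle=True)
f=lambda u,v,z:pix(s,150+(u+.5)/6-.5,130+(v+.5)/6-.5,z)[:2].round(4)
print('tip',f(180,385,.1793),'sleeve',f(182,432,.153),'collar',f(168,214,.277),'other sleeve',f(406,432,.153),'spigot',f(292,427,.159))
E
```

```text
tip [ 0.5308 -0.1883] sleeve [ 0.5339 -0.1875] collar [ 0.5292 -0.1877] other sleeve [ 0.4876 -0.0875] spigot [ 0.5145 -0.1363]
```

Request:
{"op": "move_arm", "data": {
  "moves": [
    {"gripper": 5,"x": 0.1,"y": 0.1,"z": 1.5,"roll": 0.1},
    {"gripper": 5,"x": 0,"y": 0,"z": 0,"roll": 0},
    {"gripper": 5,"x": 0,"y": 0,"z": 0,"roll": 0}
  ]
}}

```text
time_s: 30.85
eef_pos: [0.5375, -0.1864, 0.4403]
eef_rot: [-0.0, 1.0, -0.001, -0.0]
wrist_force: [-0.6, -0.6, -0.8]
opening: 0.168
```

Request:
{"op": "move_arm", "data": {
  "moves": [
    {"gripper": 5,"x": 0,"y": 0,"z": 0.6,"roll": 0},
    {"gripper": 5,"x": 0,"y": 0,"z": 0.4,"roll": 0},
    {"gripper": 5,"x": 0,"y": 0,"z": 0.3,"roll": 0},
    {"gripper": 5,"x": 0,"y": 0,"z": 0,"roll": 0}
  ]
}}

```text
time_s: 31.35
eef_pos: [0.5374, -0.1866, 0.4273]
eef_rot: [-0.0, 1.0, -0.001, -0.0]
wrist_force: [-0.6, -0.3, -1.2]
opening: 0.167
```

Request:
{"op": "move_arm", "data": {
  "moves": [
    {"gripper": 5,"x": 0,"y": 0,"z": 0.4,"roll": 0},
    {"gripper": 5,"x": 0,"y": 0,"z": 0,"roll": 0}
  ]
}}

```text
time_s: 31.6
eef_pos: [0.5374, -0.1866, 0.4233]
eef_rot: [-0.0, 1.0, -0.001, -0.0]
wrist_force: [-0.1, 0.5, -0.9]
opening: 0.167
```

Request:
{"op": "move_arm", "data": {
  "moves": [
    {"gripper": 5,"x": 0,"y": 0,"z": 0.6,"roll": 0},
    {"gripper": 5,"x": 0,"y": 0,"z": 0.6,"roll": 0},
    {"gripper": 5,"x": 0,"y": 0,"z": 0.6,"roll": 0},
    {"gripper": 5,"x": 0,"y": 0,"z": 0,"roll": 0}
  ]
}}

```text
time_s: 32.1
eef_pos: [0.5373, -0.1865, 0.4048]
eef_rot: [-0.0, 1.0, -0.001, -0.001]
wrist_force: [-0.2, -0.4, -1.1]
opening: 0.17
```

Request:
{"op": "move_arm", "data": {
  "moves": [
    {"gripper": 5,"x": 0,"y": 0,"z": 0.5,"roll": 0},
    {"gripper": 5,"x": 0,"y": 0,"z": 0.5,"roll": 0},
    {"gripper": 5,"x": 0,"y": 0,"z": 0,"roll": 0}
  ]
}}

```text
time_s: 32.48
eef_pos: [0.5373, -0.1865, 0.395]
eef_rot: [-0.0, 1.0, -0.001, -0.0]
wrist_force: [-0.2, -0.1, -0.8]
opening: 0.167
```

Request:
{"op": "move_arm", "data": {
  "moves": [
    {"gripper": 5,"x": 0,"y": 0,"z": 0.5,"roll": 0},
    {"gripper": 5,"x": 0,"y": 0,"z": 0.5,"roll": 0},
    {"gripper": 5,"x": 0,"y": 0,"z": 0,"roll": 0}
  ]
}}

```text
time_s: 32.85
eef_pos: [0.5374, -0.1865, 0.385]
eef_rot: [-0.0, 1.0, -0.001, -0.0]
wrist_force: [-0.3, -1.2, 0.0]
opening: 0.166
```

Request:
{"op": "move_arm", "data": {
  "moves": [
    {"gripper": 5,"x": 0,"y": 0,"z": 0.5,"roll": 0},
    {"gripper": 5,"x": 0,"y": 0,"z": 0.5,"roll": 0},
    {"gripper": 5,"x": 0,"y": 0,"z": 0.5,"roll": 0},
    {"gripper": 5,"x": 0,"y": 0,"z": 0,"roll": 0}
  ]
}}

```text
time_s: 33.35
eef_pos: [0.5373, -0.1864, 0.3699]
eef_rot: [-0.0, 1.0, -0.001, -0.001]
wrist_force: [-1.2, 1.0, -1.7]
opening: 0.167
```

Request:
{"op": "move_arm", "data": {
  "moves": [
    {"gripper": 5,"x": 0,"y": 0,"z": 0.5,"roll": 0},
    {"gripper": 5,"x": 0,"y": 0,"z": 0.5,"roll": 0},
    {"gripper": 5,"x": 0,"y": 0,"z": 0.5,"roll": 0},
    {"gripper": 5,"x": 0,"y": 0,"z": 0,"roll": 0}
  ]
}}

```text
time_s: 33.85
eef_pos: [0.5373, -0.1865, 0.3549]
eef_rot: [-0.0, 1.0, -0.001, -0.0]
wrist_force: [-0.3, 2.1, -1.2]
opening: 0.167
```

Request:
{"op": "move_arm", "data": {
  "moves": [
    {"gripper": 5,"x": 0,"y": 0,"z": 0.5,"roll": 0},
    {"gripper": 5,"x": 0,"y": 0,"z": 0.5,"roll": 0},
    {"gripper": 5,"x": 0,"y": 0,"z": 0,"roll": 0}
  ]
}}

```text
time_s: 34.22
eef_pos: [0.5372, -0.1864, 0.3447]
eef_rot: [-0.0, 1.0, -0.001, -0.001]
wrist_force: [-0.2, 0.9, -3.6]
opening: 0.168
```

Past the turntable's hole. The last 13 mm to the collar remain.

Request:
{"op": "move_arm", "data": {
  "moves": [
    {"gripper": 5,"x": 0,"y": 0,"z": 0.5,"roll": 0},
    {"gripper": 5,"x": 0,"y": 0,"z": 0.5,"roll": 0},
    {"gripper": 5,"x": 0,"y": 0,"z": 0.3,"roll": 0},
    {"gripper": 5,"x": 0,"y": 0,"z": 0,"roll": 0}
  ]
}}

```text
time_s: 34.72
eef_pos: [0.5374, -0.1864, 0.3321]
eef_rot: [-0.0, 1.0, -0.001, -0.0]
wrist_force: [-0.4, 3.8, -2.9]
opening: 0.168
```

Request:
{"op": "move_arm", "data": {
  "moves": [
    {"gripper": 5,"x": 0,"y": 0,"z": 0.2,"roll": 0},
    {"gripper": 5,"x": 0,"y": 0,"z": 0,"roll": 0}
  ]
}}

```text
time_s: 34.98
eef_pos: [0.5376, -0.1864, 0.3315]
eef_rot: [-0.0, 1.0, -0.001, 0.0]
wrist_force: [-2.4, 5.6, 5.9]
opening: 0.167
```

Request:
{"op": "move_arm", "data": {
  "moves": [
    {"gripper": 45,"x": 0,"y": 0,"z": 0,"roll": 0},
    {"gripper": 45,"x": 0,"y": 0,"z": 0,"roll": 0},
    {"gripper": 45,"x": 0,"y": 0,"z": -2,"roll": 0},
    {"gripper": 45,"x": 0,"y": 0,"z": -4,"roll": 0},
    {"gripper": 45,"x": 0,"y": 0,"z": -1,"roll": 0}
  ]
}}

```text
time_s: 35.6
eef_pos: [0.5382, -0.1874, 0.4038]
eef_rot: [0.002, 1.0, -0.001, 0.002]
wrist_force: [0.9, 0.3, -0.1]
opening: 0.451
```

```bash
python3 - <<'E'
from h import *
plan([(.4225,.317,.39,0,60),(.4225,.317,.315,0,60)])
E
```

```text
pose [ 0.5382 -0.1874  0.4038] t 35.6 open 0.451 F [ 0.9  0.3 -0.1]
[{"gripper": 60, "x": -1.3, "y": -5.6, "z": 0.15, "roll": 0.0}, {"gripper": 60, "x": -1.3, "y": -5.6, "z": 0.15, "roll": 0.0}, {"gripper": 60, "x": -1.29, "y": -5.6, "z": 0.15, "roll": 0.0}, {"gripper": 60, "x": -1.3, "y": -5.6, "z": 0.15, "roll": 0.0}, {"gripper": 60, "x": -1.29, "y": -5.6, "z": 0.16, "roll": 0.0}]
[{"gripper": 60, "x": -1.3, "y": -5.6, "z": 0.15, "roll": 0.0}, {"gripper": 60, "x": -1.29, "y": -5.61, "z": 0.16, "roll": 0.0}, {"gripper": 60, "x": -1.3, "y": -5.6, "z": 0.15, "roll": -0.1}, {"gripper": 60, "x": -1.28, "y": -5.61, "z": 0.16, "roll": 0.0}, {"gripper": 60, "x": 0.0, "y": 0.0, "z": 3.75, "roll": 0.0}]
[{"gripper": 60, "x": 0.0, "y": 0.0, "z": 3.75, "roll": 0.0}]
```

Request:
{"op": "move_arm", "data": {
  "moves": [
    {"gripper": 60,"x": -1.3,"y": -5.6,"z": 0.1,"roll": 0},
    {"gripper": 60,"x": -1.3,"y": -5.6,"z": 0.1,"roll": 0},
    {"gripper": 60,"x": -1.3,"y": -5.6,"z": 0.1,"roll": 0},
    {"gripper": 60,"x": -1.3,"y": -5.6,"z": 0.1,"roll": 0},
    {"gripper": 60,"x": -1.3,"y": -5.6,"z": 0.1,"roll": 0}
  ]
}}

```text
time_s: 36.22
eef_pos: [0.4722, 0.0949, 0.3951]
eef_rot: [0.0, 1.0, -0.001, 0.0]
wrist_force: [1.2, 0.6, 0.0]
opening: 0.599
```

Request:
{"op": "move_arm", "data": {
  "moves": [
    {"gripper": 60,"x": -1.3,"y": -5.6,"z": 0.1,"roll": 0},
    {"gripper": 60,"x": -1.3,"y": -5.6,"z": 0.1,"roll": 0},
    {"gripper": 60,"x": -1.3,"y": -5.6,"z": 0.1,"roll": 0},
    {"gripper": 60,"x": -1.2,"y": -5.6,"z": 0.1,"roll": 0},
    {"gripper": 60,"x": 0,"y": 0,"z": 3.8,"roll": 0}
  ]
}}

```text
time_s: 36.85
eef_pos: [0.422, 0.3214, 0.3554]
eef_rot: [-0.002, 1.0, 0.002, 0.003]
wrist_force: [-0.3, -0.8, -0.5]
opening: 0.6
```

Request:
{"op": "move_arm", "data": {
  "moves": [
    {"gripper": 60,"x": 0,"y": 0,"z": 3.5,"roll": 0},
    {"gripper": 60,"x": 0,"y": 0,"z": 0,"roll": 0},
    {"gripper": 60,"x": 0,"y": 0,"z": 0,"roll": 0}
  ]
}}

```text
time_s: 37.22
eef_pos: [0.4228, 0.3176, 0.3196]
eef_rot: [-0.0, 1.0, -0.001, 0.001]
wrist_force: [-0.2, -0.8, -0.2]
opening: 0.598
```

```bash
python3 - <<'E'
from h import *
plan([(.4225,.317,.287,0,60)])
E
```

```text
pose [0.4228 0.3176 0.3196] t 37.225 open 0.598 F [-0.2 -0.8 -0.2]
[{"gripper": 60, "x": -0.03, "y": 0.06, "z": 3.26, "roll": -0.1}]
```

Request:
{"op": "move_arm", "data": {
  "moves": [
    {"gripper": 60,"x": 0,"y": 0,"z": 1.7,"roll": 0},
    {"gripper": 60,"x": 0,"y": 0,"z": 1.6,"roll": 0},
    {"gripper": 60,"x": 0,"y": 0,"z": 0,"roll": 0},
    {"gripper": 5,"x": 0,"y": 0,"z": 0,"roll": 0},
    {"gripper": 5,"x": 0,"y": 0,"z": 0,"roll": 0}
  ]
}}

```text
time_s: 37.85
eef_pos: [0.4225, 0.3177, 0.2862]
eef_rot: [-0.0, 1.0, -0.001, 0.0]
wrist_force: [-1.0, 0.5, 2.3]
opening: 0.186
```

Request:
{"op": "move_arm", "data": {
  "moves": [
    {"gripper": 5,"x": 0,"y": 0,"z": 0,"roll": 0},
    {"gripper": 5,"x": 0,"y": 0,"z": 0,"roll": 0},
    {"gripper": 5,"x": 0,"y": 0,"z": 0,"roll": 0}
  ]
}}

```text
time_s: 38.22
eef_pos: [0.4224, 0.3177, 0.2861]
eef_rot: [-0.0, 1.0, -0.001, 0.0]
wrist_force: [-1.0, -0.4, 4.0]
opening: 0.17
```

```bash
python3 - <<'E'
from h import *
p=st()[0]['eef_pos']
plan([(p[0],p[1],.456,0,5),(.492,-.0863,.456,0,5)])
E
```

```text
pose [0.4224 0.3177 0.2861] t 38.225 open 0.17 F [-1.  -0.4  4. ]
[{"gripper": 5, "x": 0.0, "y": 0.0, "z": -5.66, "roll": 0.0}, {"gripper": 5, "x": 0.0, "y": 0.0, "z": -5.66, "roll": 0.0}, {"gripper": 5, "x": 0.0, "y": 0.0, "z": -5.67, "roll": -0.1}, {"gripper": 5, "x": 0.87, "y": 5.05, "z": 0.0, "roll": 0.0}, {"gripper": 5, "x": 0.87, "y": 5.05, "z": 0.0, "roll": 0.0}]
[{"gripper": 5, "x": 0.87, "y": 5.05, "z": 0.0, "roll": 0.0}, {"gripper": 5, "x": 0.87, "y": 5.05, "z": 0.0, "roll": 0.0}, {"gripper": 5, "x": 0.87, "y": 5.05, "z": 0.0, "roll": 0.0}, {"gripper": 5, "x": 0.87, "y": 5.05, "z": 0.0, "roll": 0.0}, {"gripper": 5, "x": 0.87, "y": 5.05, "z": 0.0, "roll": 0.0}]
[{"gripper": 5, "x": 0.86, "y": 5.05, "z": 0.0, "roll": 0.0}]
```

Request:
{"op": "move_arm", "data": {
  "moves": [
    {"gripper": 5,"x": 0,"y": 0,"z": -2.5,"roll": 0},
    {"gripper": 5,"x": 0,"y": 0,"z": -5,"roll": 0},
    {"gripper": 5,"x": 0,"y": 0,"z": -5,"roll": 0},
    {"gripper": 5,"x": 0,"y": 0,"z": -4.5,"roll": 0},
    {"gripper": 5,"x": 0.9,"y": 5,"z": 0,"roll": 0}
  ]
}}

```text
time_s: 38.85
eef_pos: [0.4316, 0.2691, 0.4601]
eef_rot: [-0.002, 1.0, 0.002, 0.004]
wrist_force: [1.5, -1.1, -0.8]
opening: 0.167
```

Request:
{"op": "move_arm", "data": {
  "moves": [
    {"gripper": 5,"x": 0.9,"y": 5.1,"z": 0,"roll": 0},
    {"gripper": 5,"x": 0.9,"y": 5.1,"z": 0,"roll": 0},
    {"gripper": 5,"x": 0.9,"y": 5.1,"z": 0,"roll": 0},
    {"gripper": 5,"x": 0.9,"y": 5.1,"z": 0,"roll": 0},
    {"gripper": 5,"x": 0.9,"y": 5.1,"z": 0,"roll": 0}
  ]
}}

```text
time_s: 39.48
eef_pos: [0.4757, 0.0108, 0.4554]
eef_rot: [0.0, 1.0, -0.001, 0.0]
wrist_force: [0.1, -0.1, -1.2]
opening: 0.165
```

Request:
{"op": "move_arm", "data": {
  "moves": [
    {"gripper": 5,"x": 0.8,"y": 5,"z": 0,"roll": 0},
    {"gripper": 5,"x": 0.7,"y": 4.8,"z": 0,"roll": 0},
    {"gripper": 5,"x": 0,"y": 0,"z": 1.5,"roll": 0},
    {"gripper": 5,"x": 0,"y": 0,"z": 0,"roll": 0},
    {"gripper": 5,"x": 0,"y": 0,"z": 0,"roll": 0}
  ]
}}

```text
time_s: 40.1
eef_pos: [0.4905, -0.0845, 0.4405]
eef_rot: [-0.0, 1.0, -0.0, -0.0]
wrist_force: [-0.9, 0.7, -0.6]
opening: 0.166
```

```bash
python3 - <<'E'
from h import *
plan([(.4917,-.0858,.437,0,5)])
E
```

```text
pose [ 0.4905 -0.0845  0.4405] t 40.1 open 0.166 F [-0.9  0.7 -0.6]
[{"gripper": 5, "x": 0.12, "y": 0.13, "z": 0.35, "roll": 0.0}]
```

Request:
{"op": "move_arm", "data": {
  "moves": [
    {"gripper": 5,"x": 0.1,"y": 0.1,"z": 0.3,"roll": 0},
    {"gripper": 5,"x": 0,"y": 0,"z": 0.5,"roll": 0},
    {"gripper": 5,"x": 0,"y": 0,"z": 0.5,"roll": 0},
    {"gripper": 5,"x": 0,"y": 0,"z": 0,"roll": 0}
  ]
}}

```text
time_s: 40.6
eef_pos: [0.4915, -0.0863, 0.427]
eef_rot: [-0.0, 1.0, -0.001, -0.001]
wrist_force: [0.2, 0.2, -1.0]
opening: 0.167
```

Request:
{"op": "move_arm", "data": {
  "moves": [
    {"gripper": 5,"x": 0,"y": 0,"z": 0.4,"roll": 0},
    {"gripper": 5,"x": 0,"y": 0,"z": 0,"roll": 0}
  ]
}}

```text
time_s: 40.85
eef_pos: [0.4916, -0.0865, 0.4233]
eef_rot: [-0.0, 1.0, -0.001, -0.0]
wrist_force: [1.0, 0.2, -1.2]
opening: 0.165
```

Request:
{"op": "move_arm", "data": {
  "moves": [
    {"gripper": 5,"x": 0,"y": 0,"z": 0.4,"roll": 0},
    {"gripper": 5,"x": 0,"y": 0,"z": 0,"roll": 0}
  ]
}}

```text
time_s: 41.1
eef_pos: [0.4915, -0.0865, 0.4193]
eef_rot: [-0.0, 1.0, -0.001, -0.0]
wrist_force: [0.4, -0.7, -1.0]
opening: 0.165
```

In the sleeve with no resistance. Continuing down.

Request:
{"op": "move_arm", "data": {
  "moves": [
    {"gripper": 5,"x": 0,"y": 0,"z": 0.6,"roll": 0},
    {"gripper": 5,"x": 0,"y": 0,"z": 0.6,"roll": 0},
    {"gripper": 5,"x": 0,"y": 0,"z": 0.5,"roll": 0},
    {"gripper": 5,"x": 0,"y": 0,"z": 0,"roll": 0}
  ]
}}

```text
time_s: 41.6
eef_pos: [0.4915, -0.0865, 0.402]
eef_rot: [-0.0, 1.0, -0.001, -0.001]
wrist_force: [0.5, -0.2, -1.2]
opening: 0.165
```

Request:
{"op": "move_arm", "data": {
  "moves": [
    {"gripper": 5,"x": 0,"y": 0,"z": 0.5,"roll": 0},
    {"gripper": 5,"x": 0,"y": 0,"z": 0.5,"roll": 0},
    {"gripper": 5,"x": 0,"y": 0,"z": 0.5,"roll": 0},
    {"gripper": 5,"x": 0,"y": 0,"z": 0,"roll": 0}
  ]
}}

```text
time_s: 42.1
eef_pos: [0.4915, -0.0865, 0.387]
eef_rot: [-0.0, 1.0, -0.001, -0.001]
wrist_force: [0.1, 0.6, -1.7]
opening: 0.165
```

Request:
{"op": "move_arm", "data": {
  "moves": [
    {"gripper": 5,"x": 0,"y": 0,"z": 0.5,"roll": 0},
    {"gripper": 5,"x": 0,"y": 0,"z": 0.5,"roll": 0},
    {"gripper": 5,"x": 0,"y": 0,"z": 0.5,"roll": 0},
    {"gripper": 5,"x": 0,"y": 0,"z": 0,"roll": 0}
  ]
}}

```text
time_s: 42.6
eef_pos: [0.4913, -0.0864, 0.3718]
eef_rot: [-0.0, 1.0, -0.001, -0.001]
wrist_force: [-1.7, 1.5, -1.7]
opening: 0.171
```

Request:
{"op": "move_arm", "data": {
  "moves": [
    {"gripper": 5,"x": 0,"y": 0,"z": 0.5,"roll": 0},
    {"gripper": 5,"x": 0,"y": 0,"z": 0.5,"roll": 0},
    {"gripper": 5,"x": 0,"y": 0,"z": 0.5,"roll": 0},
    {"gripper": 5,"x": 0,"y": 0,"z": 0,"roll": 0}
  ]
}}

```text
time_s: 43.1
eef_pos: [0.4915, -0.0864, 0.357]
eef_rot: [-0.0, 1.0, -0.001, -0.0]
wrist_force: [-0.4, 2.7, -2.6]
opening: 0.166
```

Request:
{"op": "move_arm", "data": {
  "moves": [
    {"gripper": 5,"x": 0,"y": 0,"z": 0.5,"roll": 0},
    {"gripper": 5,"x": 0,"y": 0,"z": 0.5,"roll": 0},
    {"gripper": 5,"x": 0,"y": 0,"z": 0,"roll": 0}
  ]
}}

```text
time_s: 43.48
eef_pos: [0.4912, -0.0864, 0.3467]
eef_rot: [-0.0, 1.0, -0.001, -0.001]
wrist_force: [-1.1, 2.2, -3.1]
opening: 0.163
```

Request:
{"op": "move_arm", "data": {
  "moves": [
    {"gripper": 5,"x": 0,"y": 0,"z": 0.5,"roll": 0},
    {"gripper": 5,"x": 0,"y": 0,"z": 0.5,"roll": 0},
    {"gripper": 5,"x": 0,"y": 0,"z": 0.4,"roll": 0},
    {"gripper": 5,"x": 0,"y": 0,"z": 0,"roll": 0}
  ]
}}

```text
time_s: 43.98
eef_pos: [0.4915, -0.0863, 0.3329]
eef_rot: [-0.0, 1.0, -0.001, -0.0]
wrist_force: [-1.4, 4.4, -3.6]
opening: 0.165
```

Request:
{"op": "move_arm", "data": {
  "moves": [
    {"gripper": 5,"x": 0,"y": 0,"z": 0.3,"roll": 0},
    {"gripper": 5,"x": 0,"y": 0,"z": 0,"roll": 0}
  ]
}}

```text
time_s: 44.22
eef_pos: [0.4918, -0.0863, 0.3315]
eef_rot: [-0.0, 1.0, -0.001, 0.0]
wrist_force: [-4.4, 6.9, 6.3]
opening: 0.17
```

```bash
cat > circ.py <<'E'
import sys,json
import numpy as np
def circ(a0,tot,n,r=.055):
    a=np.radians(a0-np.linspace(0,tot,n+1));P=np.c_[np.cos(a),-np.sin(a)]*r*100
    cur=P[0].copy();rows=[]
    for p in P[1:]:
        d=np.round(p-cur,2);cur=cur+d;rows.append({"gripper":5,"x":float(d[0]),"y":float(d[1]),"z":0,"roll":0})
    for i in range(0,n,5):print(json.dumps(rows[i:i+5]))
circ(*map(float,sys.argv[1:3]),int(sys.argv[3]))
E
python3 circ.py 114.5 100 10
```

```text
[{"gripper": 5, "x": 0.9, "y": -0.32, "z": 0, "roll": 0}, {"gripper": 5, "x": 0.95, "y": -0.16, "z": 0, "roll": 0}, {"gripper": 5, "x": 0.96, "y": 0.01, "z": 0, "roll": 0}, {"gripper": 5, "x": 0.94, "y": 0.17, "z": 0, "roll": 0}, {"gripper": 5, "x": 0.9, "y": 0.34, "z": 0, "roll": 0}]
[{"gripper": 5, "x": 0.82, "y": 0.49, "z": 0, "roll": 0}, {"gripper": 5, "x": 0.73, "y": 0.62, "z": 0, "roll": 0}, {"gripper": 5, "x": 0.61, "y": 0.74, "z": 0, "roll": 0}, {"gripper": 5, "x": 0.48, "y": 0.83, "z": 0, "roll": 0}, {"gripper": 5, "x": 0.32, "y": 0.91, "z": 0, "roll": 0}]
```

Request:
{"op": "move_arm", "data": {
  "moves": [
    {"gripper": 5,"x": 0,"y": 0,"z": -0.1,"roll": 0},
    {"gripper": 5,"x": 0.45,"y": -0.2,"z": 0,"roll": 0},
    {"gripper": 5,"x": 0.45,"y": -0.1,"z": 0,"roll": 0},
    {"gripper": 5,"x": 0.95,"y": -0.15,"z": 0,"roll": 0},
    {"gripper": 5,"x": 0.95,"y": 0,"z": 0,"roll": 0}
  ]
}}

```text
time_s: 44.85
eef_pos: [0.52, -0.0818, 0.3318]
eef_rot: [-0.0, 1.0, -0.001, 0.0]
wrist_force: [-1.7, 5.1, -0.5]
opening: 0.166
```

Request:
{"op": "move_arm", "data": {
  "moves": [
    {"gripper": 5,"x": 0.95,"y": 0.15,"z": 0,"roll": 0},
    {"gripper": 5,"x": 0.9,"y": 0.35,"z": 0,"roll": 0},
    {"gripper": 5,"x": 0,"y": 0,"z": 0,"roll": 0}
  ]
}}

```text
time_s: 45.22
eef_pos: [0.5393, -0.0878, 0.332]
eef_rot: [0.001, 1.0, -0.001, 0.002]
wrist_force: [2.7, 2.2, -1.7]
opening: 0.166
```

```bash
python3 - <<'E'
from h import *
d=np.array(st()[0]['eef_pos'][:2])-[.514,-.1355];print(np.hypot(*d),np.degrees(np.arctan2(d[1],d[0])),st()[0]['wrist_force'])
E
python3 circ.py 64.5 200 20
```

```text
0.054037490435448275 62.06406633039915 [ 2.72204574  2.20734675 -1.73427369]
[{"gripper": 5, "x": 0.83, "y": 0.49, "z": 0, "roll": 0}, {"gripper": 5, "x": 0.73, "y": 0.62, "z": 0, "roll": 0}, {"gripper": 5, "x": 0.6, "y": 0.74, "z": 0, "roll": 0}, {"gripper": 5, "x": 0.48, "y": 0.83, "z": 0, "roll": 0}, {"gripper": 5, "x": 0.32, "y": 0.91, "z": 0, "roll": 0}]
[{"gripper": 5, "x": 0.16, "y": 0.94, "z": 0, "roll": 0}, {"gripper": 5, "x": -0.01, "y": 0.96, "z": 0, "roll": 0}, {"gripper": 5, "x": -0.18, "y": 0.94, "z": 0, "roll": 0}, {"gripper": 5, "x": -0.33, "y": 0.9, "z": 0, "roll": 0}, {"gripper": 5, "x": -0.49, "y": 0.83, "z": 0, "roll": 0}]
[{"gripper": 5, "x": -0.62, "y": 0.73, "z": 0, "roll": 0}, {"gripper": 5, "x": -0.74, "y": 0.61, "z": 0, "roll": 0}, {"gripper": 5, "x": -0.84, "y": 0.47, "z": 0, "roll": 0}, {"gripper": 5, "x": -0.9, "y": 0.32, "z": 0, "roll": 0}, {"gripper": 5, "x": -0.95, "y": 0.16, "z": 0, "roll": 0}]
[{"gripper": 5, "x": -0.95, "y": -0.01, "z": 0, "roll": 0}, {"gripper": 5, "x": -0.95, "y": -0.18, "z": 0, "roll": 0}, {"gripper": 5, "x": -0.9, "y": -0.33, "z": 0, "roll": 0}, {"gripper": 5, "x": -0.82, "y": -0.49, "z": 0, "roll": 0}, {"gripper": 5, "x": -0.73, "y": -0.62, "z": 0, "roll": 0}]
```

Turning works with light forces. Carrying on.

Request:
{"op": "move_arm", "data": {
  "moves": [
    {"gripper": 5,"x": 0.83,"y": 0.49,"z": 0,"roll": 0},
    {"gripper": 5,"x": 0.73,"y": 0.62,"z": 0,"roll": 0},
    {"gripper": 5,"x": 0.6,"y": 0.74,"z": 0,"roll": 0},
    {"gripper": 5,"x": 0.48,"y": 0.83,"z": 0,"roll": 0},
    {"gripper": 5,"x": 0.32,"y": 0.91,"z": 0,"roll": 0}
  ]
}}

```text
time_s: 45.85
eef_pos: [0.5675, -0.1239, 0.3315]
eef_rot: [0.0, 1.0, -0.001, -0.001]
wrist_force: [-5.5, 1.5, 2.4]
opening: 0.165
```

Request:
{"op": "move_arm", "data": {
  "moves": [
    {"gripper": 5,"x": 0.16,"y": 0.94,"z": 0,"roll": 0},
    {"gripper": 5,"x": 0,"y": 0.96,"z": 0,"roll": 0},
    {"gripper": 5,"x": -0.18,"y": 0.94,"z": 0,"roll": 0},
    {"gripper": 5,"x": -0.33,"y": 0.9,"z": 0,"roll": 0},
    {"gripper": 5,"x": -0.49,"y": 0.83,"z": 0,"roll": 0}
  ]
}}

```text
time_s: 46.48
eef_pos: [0.5587, -0.1686, 0.3315]
eef_rot: [-0.001, 1.0, -0.001, -0.001]
wrist_force: [-5.4, 7.0, 4.0]
opening: 0.165
```

Request:
{"op": "move_arm", "data": {
  "moves": [
    {"gripper": 5,"x": -0.62,"y": 0.73,"z": 0,"roll": 0},
    {"gripper": 5,"x": -0.74,"y": 0.61,"z": 0,"roll": 0},
    {"gripper": 5,"x": -0.84,"y": 0.47,"z": 0,"roll": 0},
    {"gripper": 5,"x": -0.9,"y": 0.32,"z": 0,"roll": 0},
    {"gripper": 5,"x": -0.95,"y": 0.16,"z": 0,"roll": 0}
  ]
}}

```text
time_s: 47.1
eef_pos: [0.5188, -0.191, 0.3317]
eef_rot: [-0.001, 1.0, -0.001, 0.001]
wrist_force: [1.4, 7.0, 0.9]
opening: 0.169
```

Request:
{"op": "move_arm", "data": {
  "moves": [
    {"gripper": 5,"x": -0.95,"y": 0,"z": 0,"roll": 0},
    {"gripper": 5,"x": -0.95,"y": -0.18,"z": 0,"roll": 0},
    {"gripper": 5,"x": -0.9,"y": -0.33,"z": 0,"roll": 0},
    {"gripper": 5,"x": -0.82,"y": -0.49,"z": 0,"roll": 0},
    {"gripper": 5,"x": -0.73,"y": -0.62,"z": 0,"roll": 0}
  ]
}}

```text
time_s: 47.72
eef_pos: [0.4751, -0.1753, 0.3321]
eef_rot: [0.001, 1.0, -0.001, 0.001]
wrist_force: [3.6, 1.0, -1.0]
opening: 0.164
```

```bash
python3 - <<'E'
from h import *
d=np.array(st()[0]['eef_pos'][:2])-[.514,-.1355];print(np.hypot(*d),np.degrees(np.arctan2(d[1],d[0])))
E
python3 circ.py 224.5 120 12
```

```text
0.05571353561593139 -134.3404004003695
[{"gripper": 5, "x": -0.61, "y": -0.74, "z": 0, "roll": 0}, {"gripper": 5, "x": -0.47, "y": -0.83, "z": 0, "roll": 0}, {"gripper": 5, "x": -0.32, "y": -0.91, "z": 0, "roll": 0}, {"gripper": 5, "x": -0.16, "y": -0.94, "z": 0, "roll": 0}, {"gripper": 5, "x": 0.01, "y": -0.96, "z": 0, "roll": 0}]
[{"gripper": 5, "x": 0.17, "y": -0.94, "z": 0, "roll": 0}, {"gripper": 5, "x": 0.34, "y": -0.9, "z": 0, "roll": 0}, {"gripper": 5, "x": 0.49, "y": -0.83, "z": 0, "roll": 0}, {"gripper": 5, "x": 0.62, "y": -0.73, "z": 0, "roll": 0}, {"gripper": 5, "x": 0.74, "y": -0.61, "z": 0, "roll": 0}]
[{"gripper": 5, "x": 0.83, "y": -0.47, "z": 0, "roll": 0}, {"gripper": 5, "x": 0.91, "y": -0.32, "z": 0, "roll": 0}]
```

Request:
{"op": "move_arm", "data": {
  "moves": [
    {"gripper": 5,"x": -0.61,"y": -0.74,"z": 0,"roll": 0},
    {"gripper": 5,"x": -0.47,"y": -0.83,"z": 0,"roll": 0},
    {"gripper": 5,"x": -0.32,"y": -0.91,"z": 0,"roll": 0},
    {"gripper": 5,"x": -0.16,"y": -0.94,"z": 0,"roll": 0},
    {"gripper": 5,"x": 0,"y": -0.96,"z": 0,"roll": 0}
  ]
}}

```text
time_s: 48.35
eef_pos: [0.4592, -0.1309, 0.3315]
eef_rot: [0.0, 1.0, -0.001, -0.001]
wrist_force: [-3.1, -1.7, 2.5]
opening: 0.162
```

Request:
{"op": "move_arm", "data": {
  "moves": [
    {"gripper": 5,"x": 0.17,"y": -0.94,"z": 0,"roll": 0},
    {"gripper": 5,"x": 0.34,"y": -0.9,"z": 0,"roll": 0},
    {"gripper": 5,"x": 0.49,"y": -0.83,"z": 0,"roll": 0},
    {"gripper": 5,"x": 0.62,"y": -0.73,"z": 0,"roll": 0},
    {"gripper": 5,"x": 0.74,"y": -0.61,"z": 0,"roll": 0}
  ]
}}

```text
time_s: 48.98
eef_pos: [0.4828, -0.0897, 0.3315]
eef_rot: [-0.002, 1.0, -0.001, -0.002]
wrist_force: [-5.4, 4.7, 5.6]
opening: 0.167
```

Request:
{"op": "move_arm", "data": {
  "moves": [
    {"gripper": 5,"x": 0.83,"y": -0.47,"z": 0,"roll": 0},
    {"gripper": 5,"x": 0.91,"y": -0.32,"z": 0,"roll": 0},
    {"gripper": 5,"x": 0,"y": 0,"z": 0,"roll": 0},
    {"gripper": 5,"x": 0,"y": 0,"z": 0,"roll": 0}
  ]
}}

```text
time_s: 49.48
eef_pos: [0.501, -0.082, 0.3316]
eef_rot: [-0.002, 1.0, -0.001, 0.0]
wrist_force: [-0.4, 6.2, 3.3]
opening: 0.167
```

```bash
python3 - <<'E'
from h import *
d=np.array(st()[0]['eef_pos'][:2])-[.514,-.1355];print(np.hypot(*d),np.degrees(np.arctan2(d[1],d[0])),st()[0]['wrist_force'])
s=cam('scene');save(s,'t1.png',(130,160,290,280),5)
u,v=proj(s,(.6,-.12,.07));print(u,v)
E
python3 circ.py 104.5 14 2
```

```text
0.05507942064917683 103.61703677055823 [-0.39545992  6.15364335  3.29527253]
190.41564166756638 242.60800188794371
[{"gripper": 5, "x": 0.66, "y": -0.13, "z": 0, "roll": 0}, {"gripper": 5, "x": 0.67, "y": -0.04, "z": 0, "roll": 0}]
```

View pics/t1.png

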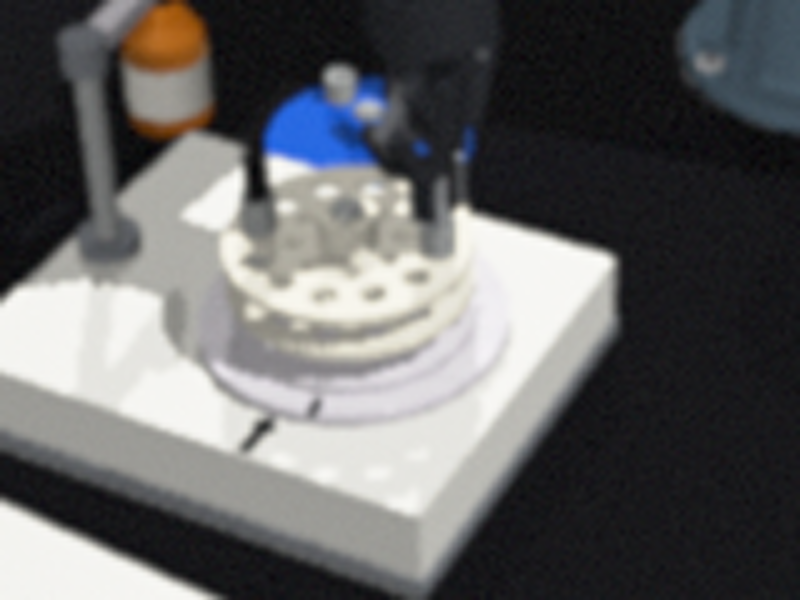

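```bash
python3 - <<'E'
from h import *
s=cam('scene');c=cam('top')
f=lambda u,v,z:pix(s,130+(u+.5)/5-.5,160+(v+.5)/5-.5,z)[:2]
A=np.array([.5135,-.1345])
for n,u,v,z in(('mark in',322,398,.075),('mark out',312,415,.075),('ptr in',270,422,.067),('ptr out',246,449,.067)):
    p=f(u,v,z);d=p-A;print(n,p.round(4),np.hypot(*d).round(4),np.degrees(np.arctan2(d[1],d[0])).round(2))
# dark pixels in top and scene near pointer/mark: centroids
for n,cc in(('scene',s),('top',c)):
    g=cv2.resize(cv2.cvtColor(cc['img'],cv2.COLOR_RGB2GRAY),None,fx=6,fy=6,interpolation=cv2.INTER_CUBIC)
    for nm,z,r0,r1,amax in(('ptr',.0675,.100,.128,14),('mark',.075,.078,.096,30)):
        W=[];TH=[]
        th=np.radians(np.arange(-25,amax,.5));
        prof=[]
        for t in th:
            vals=[]
            for r in np.arange(r0,r1,.001):
                u,v=proj(cc,(A[0]+r*np.cos(t),A[1]+r*np.sin(t),z));vals.append(int(g[int((v+.5)*6),int((u+.5)*6)]))
            prof.append(np.mean(vals))
        prof=np.array(prof);i=prof.argmin();w=np.clip(prof[max(0,i-8):i+9].max()*.9-prof[max(0,i-8):i+9],0,None)
        print(n,nm,'ang',np.degrees((w*th[max(0,i-8):i+9]).sum()/w.sum()).round(2),'min',prof.min(),'med',np.median(prof))
E
```

```text
mark in [ 0.5875 -0.1148] 0.0766 14.88
mark out [ 0.6028 -0.1128] 0.0919 13.64
ptr in [ 0.6106 -0.1368] 0.0971 -1.35
ptr out [ 0.6362 -0.1376] 0.1227 -1.44
scene ptr ang -1.82 min 90.0 med 232.35714285714283
scene mark ang 13.24 min 127.27777777777777 med 207.08333333333331
top ptr ang nan min 146.78571428571428 med 154.125
top mark ang nan min 68.05555555555556 med 127.66666666666667<stdin>:20: RuntimeWarning: invalid value encountered in scalar divide
```

```bash
python3 circ.py 104 15 2; cat > ang.py <<'E'
from h import *
import sys
def angs(cc,A=np.array([.5135,-.1345])):
    g=cv2.resize(cv2.cvtColor(cc['img'],cv2.COLOR_RGB2GRAY),None,fx=6,fy=6,interpolation=cv2.INTER_CUBIC);out={}
    for nm,z,r0,r1 in(('ptr',.0675,.100,.128),('mark',.075,.078,.094)):
        th=np.radians(np.arange(-20,20,.25));prof=[]
        for t in th:
            vals=[]
            for r in np.arange(r0,r1,.001):
                u,v=proj(cc,(A[0]+r*np.cos(t),A[1]+r*np.sin(t),z));vals.append(int(g[int((v+.5)*6),int((u+.5)*6)]))
            prof.append(np.mean(vals))
        prof=np.array(prof);i=prof.argmin();sl=slice(max(0,i-14),i+15);w=np.clip(prof[sl].max()*.9-prof[sl],0,None)
        out[nm]=(np.degrees((w*th[sl]).sum()/w.sum()).round(2),prof.min().round(0))
    return out
if __name__=='__main__':
    for n in('scene','top'):
        try:print(n,angs(cam(n)))
        except Exception as e:print(n,e)
    o=st()[0];d=np.array(o['eef_pos'][:2])-[.514,-.1355];print(np.degrees(np.arctan2(d[1],d[0])),o['wrist_force'],o['eef_pos'])
E
```

```text
[{"gripper": 5, "x": 0.71, "y": -0.13, "z": 0, "roll": 0}, {"gripper": 5, "x": 0.72, "y": -0.03, "z": 0, "roll": 0}]
```

Request:
{"op": "move_arm", "data": {
  "moves": [
    {"gripper": 5,"x": 0.7,"y": -0.13,"z": 0,"roll": 0},
    {"gripper": 5,"x": 0.7,"y": -0.04,"z": 0,"roll": 0},
    {"gripper": 5,"x": 0,"y": 0,"z": 0,"roll": 0},
    {"gripper": 5,"x": 0,"y": 0,"z": 0,"roll": 0}
  ]
}}

```text
time_s: 50.12
eef_pos: [0.5151, -0.0807, 0.3316]
eef_rot: [-0.001, 1.0, -0.001, 0.001]
wrist_force: [1.3, 4.9, 1.0]
opening: 0.17
```

```bash
python3 ang.py
```

```text
scene {'ptr': (np.float64(-1.84), np.float64(90.0)), 'mark': (np.float64(-3.09), np.float64(126.0))}
top {'ptr': (np.float64(nan), np.float64(81.0)), 'mark': (np.float64(14.07), np.float64(78.0))}
88.9607336089822 [1.43386902 6.28992309 1.61782186] [ 0.51499441 -0.08068311  0.33163819]ang.py:13: RuntimeWarning: invalid value encountered in scalar divide
  out[nm]=(np.degrees((w*th[sl]).sum()/w.sum()).round(2),prof.min().round(0))
```

Request:
{"op": "move_arm", "data": {
  "moves": [
    {"gripper": 45,"x": 0,"y": 0,"z": 0,"roll": 0},
    {"gripper": 45,"x": 0,"y": 0,"z": 0,"roll": 0},
    {"gripper": 45,"x": 0,"y": 0,"z": -2,"roll": 0},
    {"gripper": 45,"x": 0,"y": 0,"z": -4,"roll": 0},
    {"gripper": 45,"x": 0,"y": 0,"z": -5,"roll": 0}
  ]
}}

```text
time_s: 50.85
eef_pos: [0.5144, -0.082, 0.4418]
eef_rot: [-0.0, 1.0, -0.001, -0.001]
wrist_force: [1.4, -0.1, 0.2]
opening: 0.454
```

```bash
python3 - <<'E'
from h import *
plan([(.389,-.05,.462,30,60),(.36,-.25,.462,96,60)])
E
```

```text
pose [ 0.5144 -0.082   0.4418] t 50.85 open 0.454 F [ 1.4 -0.1  0.2]
[{"gripper": 60, "x": -4.18, "y": -1.06, "z": -0.67, "roll": -10.0}, {"gripper": 60, "x": -3.93, "y": -1.77, "z": -0.68, "roll": -10.1}, {"gripper": 60, "x": -3.57, "y": -2.43, "z": -0.67, "roll": -10.0}, {"gripper": 60, "x": -1.79, "y": 2.27, "z": 0.0, "roll": -9.4}, {"gripper": 60, "x": -2.13, "y": 1.95, "z": 0.0, "roll": -9.4}]
[{"gripper": 60, "x": -2.42, "y": 1.57, "z": 0.0, "roll": -9.4}, {"gripper": 60, "x": -2.65, "y": 1.15, "z": 0.0, "roll": -9.5}, {"gripper": 60, "x": -2.8, "y": 0.7, "z": 0.0, "roll": -9.4}, {"gripper": 60, "x": -2.88, "y": 0.24, "z": 0.0, "roll": -9.5}, {"gripper": 60, "x": -2.87, "y": -0.24, "z": 0.0, "roll": -9.4}]
```

Request:
{"op": "move_arm", "data": {
  "moves": [
    {"gripper": 60,"x": -4.2,"y": -1.1,"z": -0.7,"roll": -10},
    {"gripper": 60,"x": -3.9,"y": -1.8,"z": -0.7,"roll": -10},
    {"gripper": 60,"x": -3.6,"y": -2.4,"z": -0.7,"roll": -10},
    {"gripper": 60,"x": -1.8,"y": 2.3,"z": 0,"roll": -9.4},
    {"gripper": 60,"x": -2.1,"y": 1.9,"z": 0,"roll": -9.4}
  ]
}}

```text
time_s: 51.48
eef_pos: [0.3802, -0.1068, 0.4633]
eef_rot: [0.001, 0.91, 0.415, 0.0]
wrist_force: [0.9, 0.5, 0.1]
opening: 0.598
```

Request:
{"op": "move_arm", "data": {
  "moves": [
    {"gripper": 60,"x": -2.4,"y": 1.6,"z": 0,"roll": -9.4},
    {"gripper": 60,"x": -2.6,"y": 1.1,"z": 0,"roll": -9.4},
    {"gripper": 60,"x": -2.8,"y": 0.7,"z": 0,"roll": -9.4},
    {"gripper": 60,"x": -2.9,"y": 0.2,"z": 0,"roll": -9.4},
    {"gripper": 60,"x": -2.9,"y": -0.2,"z": 0,"roll": -9.4}
  ]
}}

```text
time_s: 52.1
eef_pos: [0.3595, -0.25, 0.4627]
eef_rot: [0.0, 0.669, 0.743, -0.0]
wrist_force: [0.7, 0.4, 0.2]
opening: 0.602
```

```bash
python3 ang.py; python3 - <<'E'
from h import *
c=cam('top');s=cam('scene')
def tile(c,x,y,z,w,h,W,H):
    u,v=[int(round(q)) for q in proj(c,(x,y,z))];print(u-w,v-h)
    return cv2.resize(c['img'][v-h:v+h,u-w:u+w,::-1],(W,H),interpolation=cv2.INTER_CUBIC)
cv2.imwrite('pics/fin.png',np.hstack([tile(c,.55,-.14,.1,35,50,400,571),tile(s,.55,-.14,.1,35,50,400,571)]))
plan([(.3895,-.3285,.462,96,60)])
E
```

```text
scene {'ptr': (np.float64(-1.85), np.float64(87.0)), 'mark': (np.float64(-3.05), np.float64(126.0))}
top {'ptr': (np.float64(-0.93), np.float64(21.0)), 'mark': (np.float64(nan), np.float64(196.0))}
-143.20874779421612 [-0.65134996 -0.01008459  0.48791266] [ 0.35942306 -0.25110152  0.46261402]
262 107
157 173
pose [ 0.3597 -0.2492  0.4625] t 52.3 open 0.603 F [-0.4 -0.1 -0.4]
[{"gripper": 60, "x": -4.09, "y": 1.1, "z": 0.02, "roll": -0.2}, {"gripper": 60, "x": -4.1, "y": 1.09, "z": 0.03, "roll": -0.3}]ang.py:13: RuntimeWarning: invalid value encountered in scalar divide
  out[nm]=(np.degrees((w*th[sl]).sum()/w.sum()).round(2),prof.min().round(0))
```

View pics/fin.png

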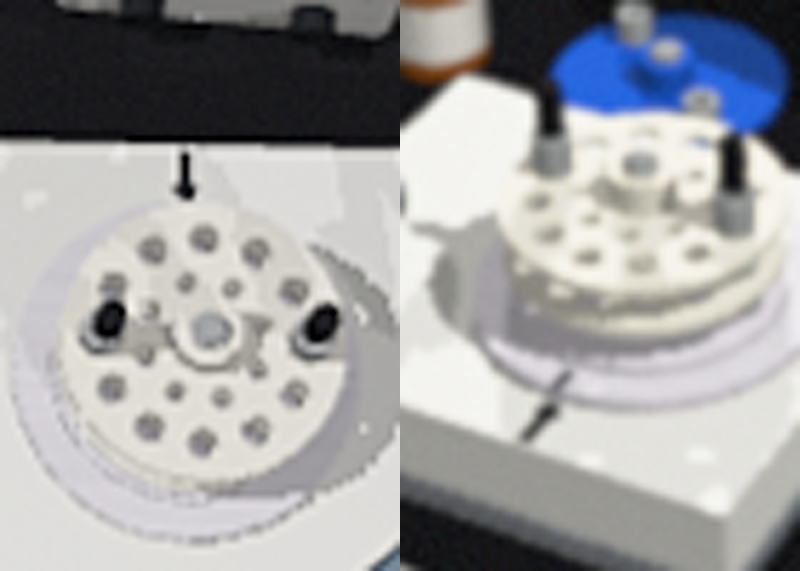

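```bash
python3 - <<'E'
from h import *
c=cam('top')
f=lambda u,v,z:pix(c,262+(u+.5)*70/400-.5,107+(v+.5)*100/571-.5,z)[:2]
l,r=f(104,338,.155),f(316,344,.155);d=l-r;print('collars',l,r,(l+r)/2,np.hypot(*d),'y-axis',np.degrees(np.arctan2(d[1],d[0])))
l,r=f(113,315,.187),f(326,318,.187);d=l-r;print('grip tops',np.hypot(*d),np.degrees(np.arctan2(d[1],d[0])),(l+r)/2)
# automatic: dark grips blobs
g=cv2.cvtColor(c['img'],cv2.COLOR_RGB2GRAY)[150:180,270:330]
g=cv2.resize(g,None,fx=8,fy=8,interpolation=cv2.INTER_CUBIC)
n,_,S,Cn=cv2.connectedComponentsWithStats((g<70).astype(np.uint8))
P=[pix(c,270+(q[0]+.5)/8-.5,150+(q[1]+.5)/8-.5,.172)[:2] for q,s in zip(Cn[1:],S[1:]) if s[4]>150]
print(S[1:,4],np.round(P,4))
if len(P)==2:
    d=min(P,key=lambda p:-p[1])-max(P,key=lambda p:-p[1]);print('auto',np.hypot(*d),np.degrees(np.arctan2(d[1],d[0])))
# hub column->axis direction, box edges
G=cv2.cvtColor(c['img'],cv2.COLOR_RGB2GRAY).astype(float)
ys=np.linspace(-.32,-.04,60)
E=[]
for y in ys:
    xs=np.arange(.62,.665,.0005);pr=np.array([cv2.getRectSubPix(G.astype(np.float32),(1,1),tuple(map(float,proj(c,(x,y,.066)))))[0,0] for x in xs]);E.append(xs[np.gradient(pr).argmin()])
E=np.array(E);k=np.polyfit(ys,E,1);
for _ in range(5):
    e=E-np.polyval(k,ys);q=abs(e)<max(.0006,2*np.median(abs(e)));k=np.polyfit(ys[q],E[q],1)
print('back edge yaw',-np.degrees(np.arctan(k[0])),q.sum())
E
```

```text
collars [ 0.51007017 -0.0801291 ] [ 0.50634855 -0.18902968] [ 0.50820936 -0.13457939] 0.1089641485592163 y-axis 88.04270868943124
grip tops 0.10664639802435329 88.89113707551782 [ 0.51285019 -0.13510209]
[1711 1769] [[ 0.5151 -0.0816]
 [ 0.5125 -0.189 ]]
auto 0.1074530268312638 88.57463672494984
back edge yaw -1.2066912050248009 51
```

Request:
{"op": "move_arm", "data": {
  "moves": [
    {"gripper": 60,"x": -4.1,"y": 1.1,"z": 0,"roll": 0},
    {"gripper": 60,"x": -4,"y": 1.1,"z": 0,"roll": 0},
    {"gripper": 60,"x": 0,"y": 0,"z": 0,"roll": 0},
    {"gripper": 60,"x": 0,"y": 0,"z": 0,"roll": 0}
  ]
}}

```text
time_s: 52.85
eef_pos: [0.39, -0.3263, 0.4624]
eef_rot: [-0.001, 0.671, 0.741, 0.0]
wrist_force: [0.2, 0.6, -0.1]
opening: 0.601
```

```bash
python3 - <<'E'
from h import *
plan([(.3895,-.3275,.462,96,60),(.3895,-.3275,.399,96,60)])
E
```

```text
pose [ 0.39   -0.3263  0.4624] t 52.85 open 0.601 F [ 0.2  0.6 -0.1]
[{"gripper": 60, "x": -0.11, "y": -0.06, "z": 0.04, "roll": -0.3}, {"gripper": 60, "x": 0.0, "y": 0.0, "z": 3.15, "roll": 0.0}, {"gripper": 60, "x": 0.0, "y": 0.0, "z": 3.15, "roll": 0.0}]
```

Request:
{"op": "move_arm", "data": {
  "moves": [
    {"gripper": 60,"x": -0.1,"y": 0,"z": 3.1,"roll": 0},
    {"gripper": 60,"x": 0,"y": 0,"z": 3.1,"roll": 0},
    {"gripper": 60,"x": 0,"y": 0,"z": 0,"roll": 0},
    {"gripper": 10,"x": 0,"y": 0,"z": 0,"roll": 0},
    {"gripper": 10,"x": 0,"y": 0,"z": 0,"roll": 0}
  ]
}}

```text
time_s: 53.48
eef_pos: [0.3903, -0.3265, 0.4025]
eef_rot: [-0.002, 0.671, 0.742, 0.002]
wrist_force: [-4.4, 13.2, 26.5]
opening: 0.189
```

Request:
{"op": "move_arm", "data": {
  "moves": [
    {"gripper": 10,"x": 0,"y": 0,"z": 0,"roll": 0},
    {"gripper": 10,"x": 0,"y": 0,"z": 0,"roll": 0}
  ]
}}

```text
time_s: 53.72
eef_pos: [0.3903, -0.3265, 0.4028]
eef_rot: [-0.001, 0.671, 0.742, 0.002]
wrist_force: [-4.1, 13.9, 11.2]
opening: 0.187
```

```bash
python3 - <<'E'
from h import *
o,M=st();p=np.array(o['eef_pos']);pv=np.array([.508,-.313]);d=p[:2]-pv;a0=np.degrees(np.arctan2(d[1],d[0]))%360;print(np.hypot(*d),a0)
w=[]
for a in np.arange(a0-16,95,-16).tolist()+[92]:
    t=np.radians(a);w.append((pv[0]+.12*np.cos(t),pv[1]+.12*np.sin(t),p[2],a-90,24))
plan(w,per=3)
E
```

```text
0.11849085694282727 186.53118442312325
pose [ 0.3903 -0.3265  0.4028] t 53.725 open 0.187 F [-4.1 13.9 11.2]
[{"gripper": 24, "x": 1.66, "y": 0.13, "z": 0.0, "roll": 7.6}, {"gripper": 24, "x": 1.66, "y": -0.08, "z": 0.0, "roll": 7.6}, {"gripper": 24, "x": 1.65, "y": 0.23, "z": 0.0, "roll": 8.0}, {"gripper": 24, "x": 1.67, "y": 0.01, "z": 0.0, "roll": 8.0}, {"gripper": 24, "x": 1.65, "y": 0.23, "z": 0.0, "roll": 8.0}]
[{"gripper": 24, "x": 1.67, "y": 0.0, "z": 0.0, "roll": 8.0}, {"gripper": 24, "x": 1.66, "y": 0.23, "z": 0.0, "roll": 8.0}, {"gripper": 24, "x": 1.67, "y": 0.0, "z": 0.0, "roll": 8.0}, {"gripper": 24, "x": 1.65, "y": 0.24, "z": 0.0, "roll": 8.0}, {"gripper": 24, "x": 1.67, "y": 0.0, "z": 0.0, "roll": 8.0}]
[{"gripper": 24, "x": 1.51, "y": 0.19, "z": 0.0, "roll": 7.3}, {"gripper": 24, "x": 1.51, "y": 0.0, "z": 0.0, "roll": 7.3}]
```

Request:
{"op": "move_arm", "data": {
  "moves": [
    {"gripper": 24,"x": 0,"y": 0,"z": -0.2,"roll": 0},
    {"gripper": 24,"x": 1.7,"y": 0.1,"z": 0,"roll": 7.6},
    {"gripper": 24,"x": 1.7,"y": 0,"z": 0,"roll": 7.6},
    {"gripper": 24,"x": 1.7,"y": 0.2,"z": 0,"roll": 8},
    {"gripper": 24,"x": 1.7,"y": 0,"z": 0,"roll": 8}
  ]
}}

```text
time_s: 54.35
eef_pos: [0.4, -0.2617, 0.4042]
eef_rot: [0.002, 0.847, 0.532, 0.0]
wrist_force: [0.6, -0.8, -0.1]
opening: 0.237
```

Request:
{"op": "move_arm", "data": {
  "moves": [
    {"gripper": 24,"x": 1.7,"y": 0.2,"z": 0,"roll": 8},
    {"gripper": 24,"x": 1.7,"y": 0,"z": 0,"roll": 8},
    {"gripper": 24,"x": 1.7,"y": 0.2,"z": 0,"roll": 8},
    {"gripper": 24,"x": 1.7,"y": 0,"z": 0,"roll": 8},
    {"gripper": 24,"x": 1.7,"y": 0.2,"z": 0,"roll": 8}
  ]
}}

```text
time_s: 54.98
eef_pos: [0.4598, -0.2029, 0.4041]
eef_rot: [0.001, 0.978, 0.21, 0.0]
wrist_force: [-0.3, 0.0, 0.4]
opening: 0.241
```

```bash
python3 - <<'E'
from h import *
o,M=st();p=np.array(o['eef_pos']);pv=np.array([.508,-.313]);d=p[:2]-pv;print(np.hypot(*d),np.degrees(np.arctan2(d[1],d[0])))
w=[]
for a in (93,86):
    t=np.radians(a);w.append((pv[0]+.12*np.cos(t),pv[1]+.12*np.sin(t),p[2],a-90,24))
plan(w,per=1.8)
E
```

```text
0.12018892370362759 113.62466539770605
pose [ 0.4598 -0.2029  0.4041] t 54.975 open 0.241 F [-0.3  0.   0.4]
[{"gripper": 24, "x": 1.41, "y": 0.28, "z": 0.0, "roll": 7.1}, {"gripper": 24, "x": 1.43, "y": 0.1, "z": 0.0, "roll": 7.1}, {"gripper": 24, "x": 1.43, "y": -0.07, "z": 0.0, "roll": 7.0}, {"gripper": 24, "x": 1.46, "y": 0.09, "z": 0.0, "roll": 7.0}]
```

Request:
{"op": "move_arm", "data": {
  "moves": [
    {"gripper": 24,"x": 1.4,"y": 0.2,"z": 0,"roll": 7.1},
    {"gripper": 24,"x": 1.4,"y": 0.1,"z": 0,"roll": 7.1},
    {"gripper": 24,"x": 1.4,"y": 0,"z": 0,"roll": 7},
    {"gripper": 24,"x": 0.7,"y": 0,"z": 0,"roll": 3},
    {"gripper": 24,"x": 0,"y": 0,"z": 0,"roll": 0}
  ]
}}

```text
time_s: 55.6
eef_pos: [0.5079, -0.1931, 0.4038]
eef_rot: [0.001, 1.0, 0.003, 0.001]
wrist_force: [0.2, 0.9, 0.4]
opening: 0.236
```

Request:
{"op": "move_arm", "data": {
  "moves": [
    {"gripper": 24,"x": 0.3,"y": 0,"z": 0,"roll": 0},
    {"gripper": 24,"x": 0,"y": 0,"z": 0,"roll": 0}
  ]
}}

```text
time_s: 55.85
eef_pos: [0.5103, -0.193, 0.403]
eef_rot: [0.0, 1.0, 0.003, 0.0]
wrist_force: [-0.4, 0.0, 0.5]
opening: 0.239
```

Request:
{"op": "move_arm", "data": {
  "moves": [
    {"gripper": 24,"x": 0.2,"y": 0,"z": 0,"roll": 0},
    {"gripper": 24,"x": 0,"y": 0,"z": 0,"roll": 0}
  ]
}}

```text
time_s: 56.1
eef_pos: [0.5124, -0.193, 0.4027]
eef_rot: [0.0, 1.0, 0.003, 0.0]
wrist_force: [-0.0, -0.3, 0.0]
opening: 0.24
```

Still no stop contact. Stepping until the force rises.

Request:
{"op": "move_arm", "data": {
  "moves": [
    {"gripper": 24,"x": 0.2,"y": 0,"z": 0,"roll": 0},
    {"gripper": 24,"x": 0,"y": 0,"z": 0,"roll": 0}
  ]
}}

```text
time_s: 56.35
eef_pos: [0.5138, -0.193, 0.4026]
eef_rot: [-0.0, 1.0, 0.003, -0.001]
wrist_force: [-4.7, 0.0, 3.3]
opening: 0.239
```

Request:
{"op": "move_arm", "data": {
  "moves": [
    {"gripper": 24,"x": 0.2,"y": 0,"z": 0,"roll": 0},
    {"gripper": 24,"x": 0,"y": 0,"z": 0,"roll": 0}
  ]
}}

```text
time_s: 56.6
eef_pos: [0.5148, -0.193, 0.4025]
eef_rot: [-0.0, 1.0, 0.003, -0.004]
wrist_force: [-13.5, 0.1, 7.5]
opening: 0.243
```

Request:
{"op": "move_arm", "data": {
  "moves": [
    {"gripper": 24,"x": -0.15,"y": 0,"z": 0,"roll": 0},
    {"gripper": 60,"x": 0,"y": 0,"z": 0,"roll": 0},
    {"gripper": 60,"x": 0,"y": 0,"z": 0,"roll": 0},
    {"gripper": 60,"x": 0,"y": 0,"z": -3,"roll": 0},
    {"gripper": 60,"x": 0,"y": 0,"z": -4,"roll": 0}
  ]
}}

```text
time_s: 57.22
eef_pos: [0.5148, -0.1928, 0.4722]
eef_rot: [-0.001, 1.0, 0.003, -0.001]
wrist_force: [-0.2, -0.2, 0.2]
opening: 0.6
```

Request:
{"op": "move_arm", "data": {
  "moves": [
    {"gripper": 60,"x": -4,"y": -3,"z": 0,"roll": 0},
    {"gripper": 60,"x": -4,"y": -4,"z": 0,"roll": 0},
    {"gripper": 60,"x": -3,"y": -5,"z": 0,"roll": 0},
    {"gripper": 60,"x": 0,"y": -5.5,"z": 0,"roll": 0},
    {"gripper": 60,"x": 0,"y": -5.5,"z": 0,"roll": 0}
  ]
}}

```text
time_s: 57.85
eef_pos: [0.4031, 0.0379, 0.4733]
eef_rot: [0.0, 1.0, 0.002, 0.001]
wrist_force: [0.9, -0.9, 0.5]
opening: 0.598
```

Request:
{"op": "move_arm", "data": {
  "moves": [
    {"gripper": 60,"x": 0,"y": -5,"z": 0,"roll": 0},
    {"gripper": 60,"x": 0,"y": 0,"z": 0,"roll": 0},
    {"gripper": 60,"x": 0,"y": 0,"z": 0,"roll": 0}
  ]
}}

```text
time_s: 58.22
eef_pos: [0.4034, 0.0864, 0.4727]
eef_rot: [0.0, 1.0, 0.003, 0.0]
wrist_force: [-0.2, -0.7, -0.2]
opening: 0.601
```

```bash
python3 ang.py; python3 - <<'E'
from h import *
c=cam('top');s=cam('scene')
a=cv2.resize(c['img'][110:220,225:405,::-1],(480,293),interpolation=cv2.INTER_CUBIC);b=cv2.resize(s['img'][130:290,90:350,::-1],(480,295),interpolation=cv2.INTER_CUBIC)
cv2.imwrite('pics/last.png',np.vstack([a,b]))
E
```

```text
scene {'ptr': (np.float64(-1.85), np.float64(87.0)), 'mark': (np.float64(-3.06), np.float64(125.0))}
top {'ptr': (np.float64(-0.93), np.float64(22.0)), 'mark': (np.float64(nan), np.float64(200.0))}
116.55377161125348 [ 1.25873467  0.19051857 -0.4634156 ] [0.40357068 0.08546739 0.47268868]ang.py:13: RuntimeWarning: invalid value encountered in scalar divide
  out[nm]=(np.degrees((w*th[sl]).sum()/w.sum()).round(2),prof.min().round(0))
```

View pics/last.png

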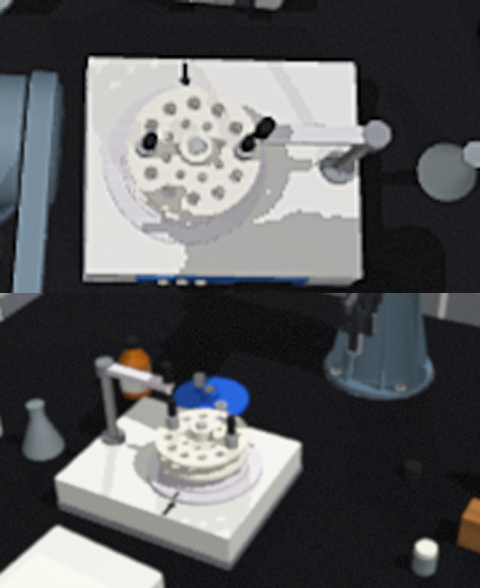

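The last picture shows the drop arm over the carousel with its knob at (263,127), both rods home, the mark at the pointer, and flask and jar upright. Handing in.

```bash
python3 -c "
from bench import ctrl;print(ctrl.hand_in())"
```

```text
the job is handed in; nothing more can be done
None
```

The carousel is back together and the job is handed in, at about 58 s of the 210 s allowed; no verdict was reported.

**What I did:**
1. I swung the drop arm to its clear stop.
2. I stacked the silver floor plate and both white guides. One guide was knocked aside mid-run and ended up against the jar, so I found it again before picking it up. The jar stayed upright.
3. I pushed both rods down until the collars met the top sleeves.
4. I turned the carousel clockwise about 386°, past the pointer and once round.
5. I swung the drop arm back until the force rose at its stop (13.5 N).

**Last checks:**
- **Seating:** all three plates and both rods stopped within about 0.5 mm of the calculated heights, and the pictures show both rods home.
- **Bystanders:** the flask and jar are standing, and the green and blue look-alikes were not used.
- **Index mark:** this check disagreed slightly. The line of the rods puts the mark within about 0.3° of the pointer, but the scene camera reads about 1.2° past it. The stack hides the mark from the top camera, so I left it there.

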